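# Square a glass plate into the corner of a lit stage

## Task

Take the orange-handled pusher from its holder and, touching the glass plate with the pusher only, gently nudge the plate across the lit stage: first press it flush against the long rail, then slide it along that rail until it presses against the end stop, so that it sits square in the corner touching both. The glass is fragile: at each rail press and hold a moment with about 5 newtons, and never push it with more than 10. Then put the pusher back upright in its holder, let go, and leave everything else where it is.

Things in the scene. Friction and masses are not known exactly. Their poses are not given: they have to be found in the camera images.
- corner (a point): Nominal inner corner of the fixed lit white stage, on its panel's top, 20 mm above the table. The two rigid dark rails, 14 mm high, are hand-set: inner face of the long rail (along y) at x = 0, that of the end stop (along x) at y = 0, each up to 6 mm either way. Free panel: x < 0 (185 mm) and y < 0 (205 mm). At yaw 0 the long rail is farther from the robot, the end stop on its left.
- plate_center (a point): Centre of the loose blue-green polished glass plate with a dark border, 60 (x) x 90 (y) x 8 mm, 80 to 150 g, flat on the panel, 10 to 70 mm off both rails, turned up to 0.3 rad. Seated, its 90 mm edge lies along the long rail, its 60 mm edge at the end stop. Slippery: slides at 0.2 to 0.7 N. 2 N or more held 0.2 s at a rail is a press; over 10 N from the pusher breaks it.
- pusher_grip (a point): Centre of the pusher's orange handle, 20 x 20 mm square, 50 mm tall, sides along its x and y, z up. Below it: black collar 30 mm across, 4 mm thick, underside 29 mm below this point; then a 10 mm round rod with a rubber foot 11.2 mm across, ending 49 mm below this point. 70 g.
- pusher_tip (a point): Centre of the flat lower end of the pusher's rubber foot, 49 mm below the handle's centre along the tool.
- holder_mouth (a point): Centre of the mouth of the hole in the top of the fixed grey holder block (56 x 56 mm, 45 mm high, on a black 80 x 80 x 6 mm foot). Hole 18 mm wide, 35 mm deep, chamfered. In place, the pusher's collar rests on the block with its rod in the hole, so the handle's centre is 29 mm above this point.
- dish: Bystander: loose shallow pale dish 90 mm across, 18 mm high; origin under its centre.
- reagent_jar: Bystander: loose amber jar with a red cap, 52 mm across, 75 mm high; origin under its centre.
- slide_box: Bystander: loose blue box 100 x 85 x 30 mm; origin under its centre.
- tube: Bystander: loose standing tube with a lime cap, 35 mm across the cap, 112 mm high; origin under its centre.
- tip_box: Bystander: loose yellow box 90 x 120 x 50 mm; origin under its centre.
Things that resemble listed ones, but are neither listed nor needed, are in the scene too. Of the things like the part that bears plate_center, leave any that is red; of the rest the larger one is meant.

How it is judged:
By the outcome, as a careful person would: the job done as asked, in the order asked, and still so for the second after the job is handed in, with the robot touching nothing.
It also fails if it takes over 72 s, if anything falls off the work surface, if the arm or the gripper's body presses on something with over 40 N, if the wrist force passes 120 N, or if a joint passes its speed limit or range.

## Robot

A 7-joint arm with a two-finger parallel gripper is mounted at the origin on the work surface. World frame = base frame: x ahead of the robot, y to its left, z up, the work surface at z = 0. Lengths are in mm, angles in rad, forces in N, time in s.
With the tool pointing down it reaches from about 400 to 875 mm from the base axis. Payload 4.4 kg.
Tool frame: the origin (TCP) lies on the centre line of the jaws, within the pads' length; the fingertips stand 8 mm ahead of it and the grasp point (between the pads) lies 11 mm behind it; x points along the fingers, z is the direction in which the jaws open and shut, and the axes are right-handed (so a half turn about x gives the same grasp; the last joint's range is limited). The gripper opens to 85 mm and grips with 20 to 120 N. Pads are 22 mm wide; open, the fingers measure 114 mm over their backs; the gripper's body (76 mm by 85 mm) begins 54 mm behind the grasp point. The pads swing forward as they close: fully open they stand 13 mm farther back than shut.
Start: joints at [1.131, 0.628, 0.038, 1.517, -0.027, 0.996, -0.02], TCP at [237.379, -605.119, 239.313] pointing down, gripper open.
Joint ranges: [-3.06, 3.06], [-0.37, 2.12], [-1.25, 1.32], [0.18, 2.47], [-1.1, 4.24], [0.23, 1.98], [-2.94, 2.94]. Speed limits (rad/s): [2.57, 2.57, 3.14, 3.14, 3.14, 3.14, 3.14].

## Interface

Orientations are given as [roll, pitch, yaw] about the fixed x, y, z axes, in that order (R = Rz(yaw) Ry(pitch) Rx(roll)).
In Python, from cell import ctrl, get_image, camera_params gives the robot as it stands. The module is installed in compiled form; this text tells all that it offers.
- The arm moves only by the shell command python3 -m handwheel 'ROWS'. ROWS is text: rows parted by semicolons, each of 7 numbers parted by spaces: the opening, from -1 (shut) to 1 (fully open), then the shift along the tool's x, y, z in mm, then the turn, a rotation vector about the tool's x, y, z in rad. In form: grip x y z wx wy wz; .... A call has 1 to 10 rows; each row shifts and turns the pose as measured when the row begins, along the tool's axes as they then stand; what a row does not reach is not made up. A row lasts 1/10 s, in which the tool goes at most 50 mm and 8.59 degrees, less where a joint would pass 70% of its speed; a pose out of reach is approached as far as the arm can. A call with a gripper value outside its range is refused whole. The fingers move at their own pace and stop on an object; the grip force is fixed at half the most. Time passes only in rows, so rows that do not move let the fingers close. It gives the time, the measured TCP pose, the force and the opening at its end, in the units of the state.
- ctrl.read_state(): the state, without advancing time (a new reading comes with each control period).
- get_image(name): name is "scene" or "top" or "wrist"; returns the picture (420x560x3 uint8, blue, green, red); there is no depth.
- camera_params(name): a dict with "fx", "fy", "cx", "cy" (pixels), "k1" (the pictures are not rectified: a ray, as slopes to the right and down, at radius r is drawn at 1 + k1 r^2 times it, then the intrinsics apply), "eye" and "orientation" of the camera in the world. Camera axes: x right, y up, looking along -z (the intrinsics and any distortion apply to the point x, -y, -z); pixel columns grow to the right and rows downward; lengths in mm; the calibration is good to about 2 mm. A picture is of the moment at which its call begins: read the wrist's pose just before it. camera_params takes no time and is no camera call; for the wrist camera it gives the pose at the moment of the call.
- ctrl.finish_job(): hands the job in, once; it reports no verdict.
The state is a dict: "clock": time; "qpos": joint angles; "qd": joint speeds; "tau": joint torques, N m; "eef_pos": TCP position; "tool_rot": TCP orientation; "force": force on the tool from outside, world axes, zero at the start; "torque": the same for the moment, N m; "width": finger opening in mm.
Only numpy, scipy, OpenCV 4.12 (cv2) and the standard library are available. Lean on these libraries where they do the work, as an engineer would, in place of code of your own. Each camera call takes 0.05 s, during which the arm holds its last target.

## Working session

There is one attempt and no reset: what is moved stays moved. The work goes in short steps, Python scripts to look and compute and a shell command to move; the robot and the scene stay as the last step left them, time stands still between calls to the robot, and variables do not carry over. Pictures are saved under pics/ and viewed, and the job is handed in when it is done.

```bash
mkdir -p pics; ls
python3 - <<'E'
from cell import ctrl,get_image,camera_params
import cv2
for n in("scene","top","wrist"):
    p=camera_params(n);print(n,p)
    cv2.imwrite(f"pics/{n}0.png",get_image(n))
print(ctrl.read_state())
E
```

```text
pics
scene {'fx': 411.17254365228627, 'fy': 411.17254365228627, 'cx': 283.54435484924176, 'cy': 205.73451480322225, 'k1': -0.007207699434835411, 'eye': array([1178.26851853,  -68.39459013,  792.61843228]), 'orientation': array([ 0.73881533, -0.01302555,  1.4591194 ])}
top {'fx': 421.083226578291, 'fy': 421.083226578291, 'cx': 277.27966721800567, 'cy': 212.30571488963784, 'k1': -0.06981510179349786, 'eye': array([ 397.45219715,    1.83047643, 1213.63567118]), 'orientation': array([ 0.11337595,  0.01827257, -1.55077429])}
wrist {'fx': 306.2463248034198, 'fy': 306.2463248034198, 'cx': 274.118314338756, 'cy': 206.59367493676723, 'k1': -0.04014517154885077, 'eye': array([ 314.55902481, -574.33270861,  374.3012119 ]), 'orientation': array([-0.3247341 ,  0.00184757, -1.19578856])}
{'clock': 0.15, 'qpos': array([ 1.13121495,  0.62914341,  0.03843746,  1.51815034, -0.02699512,
        0.99632083, -0.01998448]), 'qd': array([-7.10994964e-04,  2.64589199e-05,  1.16021418e-03, -4.10688385e-03,
        1.88652224e-03, -4.76756872e-04, -1.46047613e-04]), 'tau': array([ 2.22935116e-03, -5.63799906e+01,  1.22774865e+00, -1.93653077e+01,
        1.10533947e-02,  7.39351788e-03, -1.21462264e-05]), 'eef_pos': array([ 237.19982354, -604.66056323,  238.58997102]), 'tool_rot': array([-3.13750615,  1.56929184,  1.94869097]), 'force': array([-0.35415377, -0.82202068,  0.14589024]), 'torque': array([ 0.00340524, -0.00479262,  0.00740571]), 'width': 85.46694370764982}
```

View pics/top0.png

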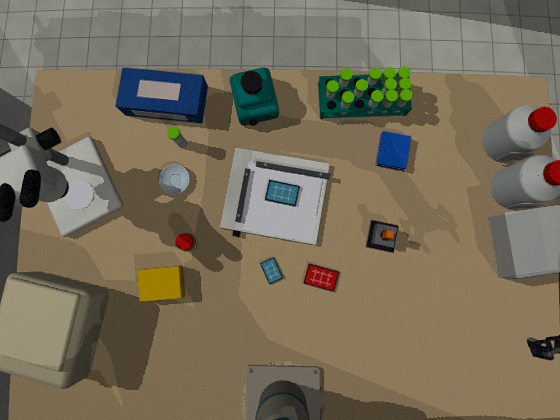

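View pics/scene0.png

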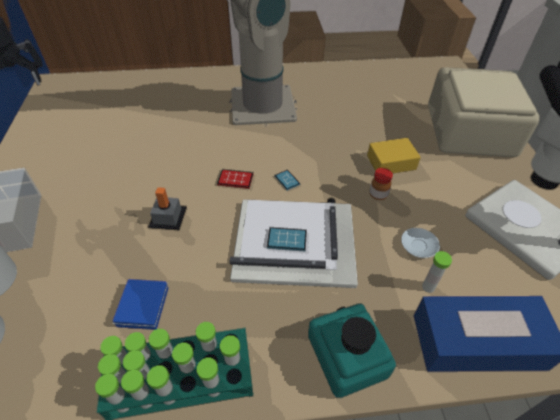

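View pics/wrist0.png

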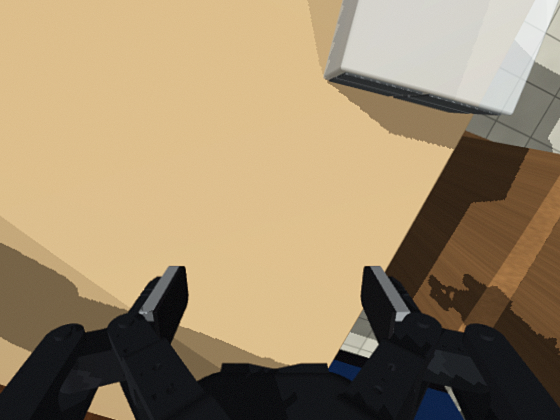

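The top view shows three plates. The large teal one on the panel is at (282,192), a small teal one is on the table at (271,270), and a red one is at (321,277). The plate meant is the one at (282,192): it is not red, it is the larger, and it lies on the panel. The pusher is at (385,236). I'll confirm in enlarged crops.

```bash
cat > h.py <<'E'
import numpy as np,cv2
from scipy.spatial.transform import Rotation as R
from cell import ctrl,get_image,camera_params
def ray(p,uv):
    x=(uv[0]-p['cx'])/p['fx'];y=(uv[1]-p['cy'])/p['fy']
    rd=np.hypot(x,y);r=rd
    for _ in range(20): r=rd/(1+p['k1']*r*r)
    s=r/rd if rd>0 else 1
    d=np.array([x*s,-y*s,-1.]);return R.from_euler('xyz',p['orientation']).as_matrix()@d
def cast(p,uv,z):
    d=ray(p,uv);e=p['eye'];return e+d*(z-e[2])/d[2]
def proj(p,X):
    c=R.from_euler('xyz',p['orientation']).as_matrix().T@(np.asarray(X,float)-p['eye'])
    x,y=c[0]/-c[2],-c[1]/-c[2];f=1+p['k1']*(x*x+y*y)
    return p['cx']+p['fx']*x*f,p['cy']+p['fy']*y*f
def crop(im,u0,v0,w,h,s,name):
    cv2.imwrite(name,cv2.resize(im[v0:v0+h,u0:u0+w],None,fx=s,fy=s,interpolation=cv2.INTER_CUBIC))
E
python3 - <<'E'
from h import *
im=cv2.imread("pics/top0.png");crop(im,215,140,210,150,3.8,"pics/topc.png")
im=cv2.imread("pics/scene0.png");crop(im,120,160,250,130,3.2,"pics/scenec.png")
E
```

```text
(no output)
```

View pics/topc.png

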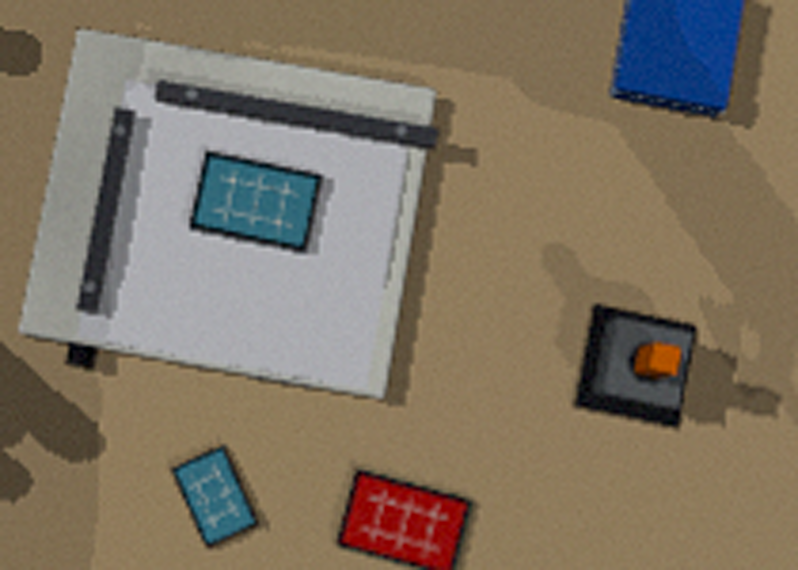

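View pics/scenec.png

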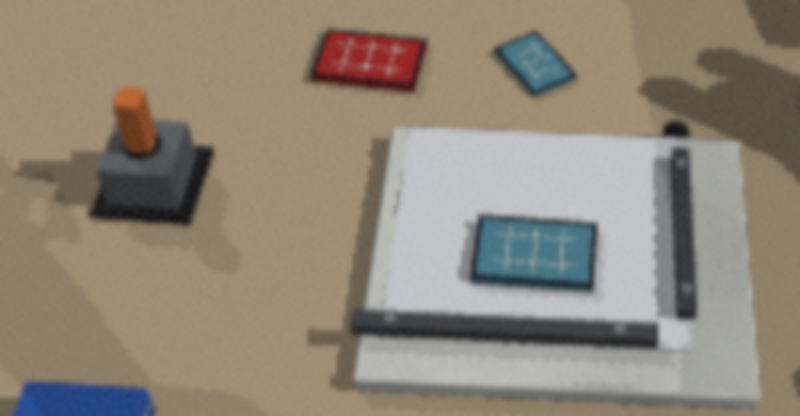

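Run:
```python
from h import *
def blob(m,near):
    n,l,s,c=cv2.connectedComponentsWithStats(m.astype(np.uint8))
    k=min(range(1,n),key=lambda i:np.hypot(*(c[i]-near))+ (1e3 if s[i,4]<15 else 0));return (l==k).astype(np.uint8)
def rect(m):
    c,_=cv2.findContours(cv2.resize(m*255,None,fx=4,fy=4,interpolation=cv2.INTER_LINEAR)//128*1,cv2.RETR_EXTERNAL,cv2.CHAIN_APPROX_NONE)
    c=max(c,key=cv2.contourArea);b=cv2.boxPoints(cv2.minAreaRect(c));return (b+.5)/4-.5
for n,pl,pu,bl in(("top",(282,192),(387,236),(380,236)),("scene",(287,238),(162,197),(166,212))):
    p=camera_params(n);im=cv2.imread(f"pics/{n}0.png");hsv=cv2.cvtColor(im,cv2.COLOR_BGR2HSV);h,s,v=cv2.split(hsv)
    b=rect(blob((h>85)&(h<105)&(s>90)&(v>50),pl));P=np.array([cast(p,q,28)[:2] for q in b])
    print(n,"plate",b.tolist(),P.round(1).tolist(),P.mean(0), [np.hypot(*(P[i]-P[i-1])).round(1) for i in range(4)])
    m=blob((h<15)&(s>180)&(v>60),pu);ys,xs=np.nonzero(m);print("orange",xs.mean(),ys.mean(),xs.min(),xs.max(),ys.min(),ys.max(),cast(p,(xs.mean(),ys.mean()),74),rect(m).tolist())
    m=blob((v<60)&(s<100),bl);ys,xs=np.nonzero(m);b=rect(m);P=np.array([cast(p,q,6)[:2] for q in b]);print("foot",len(xs),b.tolist(),P.round(1).tolist(),P.mean(0))
    sub=v[140:300,215:370] if n=="top" else v[190:300,220:370]
```

```text
top plate [[265.03594970703125, 198.623779296875], [269.06402587890625, 179.82620239257812], [298.58355712890625, 186.15182495117188], [294.55548095703125, 204.94940185546875]] [[570.6, 61.8], [625.1, 51.6], [608.2, -33.1], [553.9, -22.4]] [589.45166932  14.47941079] [np.float64(85.9), np.float64(55.5), np.float64(86.3), np.float64(55.3)]
orange 387.7529411764706 234.21176470588236 382 393 230 238 [ 472.45110816 -275.21141195   74.        ] [[381.625, 229.625], [393.375, 229.625], [393.375, 238.375], [381.625, 238.375]]
foot 274 [[365.4615173339844, 246.69229125976562], [370.9230651855469, 219.38461303710938], [398.4230651855469, 224.88461303710938], [392.9615173339844, 252.19229125976562]] [[440.1, -227.5], [518.8, -243.4], [504.3, -322.8], [425.7, -306.4]] [ 472.24227947 -275.03061156]
scene plate [[267.28125, 247.51622009277344], [268.77850341796875, 227.3030548095703], [305.5673828125, 230.0281524658203], [304.07012939453125, 250.24131774902344]] [[612.7, -32.6], [553.2, -23.9], [570.4, 62.8], [629.0, 50.6]] [591.31629432  14.19583282] [np.float64(84.8), np.float64(60.1), np.float64(88.4), np.float64(59.8)]
orange 162.06172839506172 196.49382716049382 157 166 189 206 [ 469.7984666  -273.24585763   74.        ] [[155.8230743408203, 189.18458557128906], [163.2692413330078, 187.15382385253906], [168.2769317626953, 205.51536560058594], [160.8307647705078, 207.54612731933594]]
foot 19 [[157.54502868652344, 205.6849822998047], [169.3150177001953, 203.5449676513672], [170.20701599121094, 208.4509735107422], [158.43702697753906, 210.5909881591797]] [[434.7, -301.4], [430.2, -271.9], [447.7, -268.3], [452.1, -297.5]] [ 441.18217252 -284.76940204]
```

```bash
cat >> h.py <<'E'
def goal(pos,a,a2=None):
    """tool-frame shift and rotvec to TCP pos, jaw axis z at world angle a, tool down (picks the nearer half turn)"""
    s=ctrl.read_state();M=R.from_euler('xyz',s['tool_rot'])
    best=None
    for k in (0,np.pi):
        z=np.array([np.cos(a+k),np.sin(a+k),0]);x=np.array([0,0,-1.]);y=np.cross(z,x)
        rv=(M.inv()*R.from_matrix(np.c_[x,y,z])).as_rotvec()
        if best is None or np.linalg.norm(rv)<np.linalg.norm(best): best=rv
    d=M.inv().apply(np.asarray(pos)-s['eef_pos'])
    zz=M.apply([0,0,1])
    print("t",round(s['clock'],2),"pos",s['eef_pos'].round(1),"shift",d.round(2),"rot",best.round(4),"jaw ang",np.arctan2(zz[1],zz[0]).round(4),"F",s['force'].round(2),"w",round(s['width'],1),"q7",s['qpos'].round(2)[[4,6]],"yaxis",M.apply([0,1,0]).round(3))
E
python3 - <<'E'
from h import *
goal([472,-275,220],-.199)
goal([472,-275,220],-.199+np.pi/2)
E
```

```text
t 0.15 pos [ 237.2 -604.7  238.6] shift [  18.92  338.97 -221.13] rot [-9.98e-01 -1.40e-03 -7.00e-04] jaw ang -1.197 F [-0.35 -0.82  0.15] w 85.5 q7 [-0.03 -0.02] yaxis [ 0.931  0.365 -0.   ]
t 0.15 pos [ 237.2 -604.7  238.6] shift [  18.92  338.97 -221.13] rot [ 5.728e-01 -1.500e-03  4.000e-04] jaw ang -1.197 F [-0.35 -0.82  0.15] w 85.5 q7 [-0.03 -0.02] yaxis [ 0.931  0.365 -0.   ]
```

```bash
python3 -m handwheel '1 0 30 -20 0 0 0;1 0 30 -22 0 0 0;1 0 30 -22 0 0 0;1 0 30 -22 0 0 0;1 0 30 -22 0 0 0;1 0 30 -22 0 0 0;1 0 30 -22 0 0 0;1 0 30 -22 0 0 0;1 0 30 -22 0 0 0'; python3 -m handwheel '1 0 0 0 0.143 0 0;1 0 0 0 0.143 0 0;1 0 0 0 0.143 0 0;1 0 0 0 0.143 0 0;1 0 0 0 0 0 0';python3 - <<'E'
from h import *
goal([472,-275,220],-.199+np.pi/2)
p=camera_params("wrist");im=get_image("wrist");cv2.imwrite("pics/w1.png",im);print(p)
for X in([472,-275,6],[472,-275,51],[472,-275,99]):print(proj(p,X))
E
```

```text
clock: 1.05
eef_pos: [417.9, -319.3, 234.9]
tool_rot: [-2.012, 1.565, 3.061]
force: [0.8, 0.2, 0.4]
width: 85.4
clock: 1.55
eef_pos: [422.6, -310.4, 234.0]
tool_rot: [-2.174, 1.563, 2.319]
force: [0.5, 0.8, 0.5]
width: 85.5
t 1.55 pos [ 422.6 -310.4  234. ] shift [ 13.92  40.68 -45.2 ] rot [-0.0196 -0.0046  0.0065] jaw ang -1.7894 F [0.45 0.76 0.45] w 85.5 q7 [-0.12 -1.09] yaxis [ 0.976 -0.217 -0.007]
{'fx': 306.2463248034198, 'fy': 306.2463248034198, 'cx': 274.118314338756, 'cy': 206.59367493676723, 'k1': -0.04014517154885077, 'eye': array([ 504.28176819, -328.45611941,  369.26475585]), 'orientation': array([-0.33136262,  0.00464781, -1.78818208])}
(np.float64(236.92858713284414), np.float64(140.37349276425664))
(np.float64(231.69993140954224), np.float64(145.616648738753))
(np.float64(224.30667480971763), np.float64(153.0387719566161))
```

View pics/w1.png

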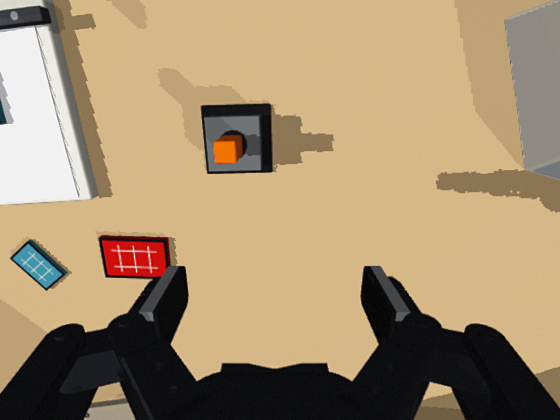

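Run:
```python
from h import *
im=cv2.imread("pics/w1.png");crop(im,190,95,90,85,7,"pics/w1c.png")
p={'fx': 306.2463248034198, 'fy': 306.2463248034198, 'cx': 274.118314338756, 'cy': 206.59367493676723, 'k1': -0.04014517154885077, 'eye': np.array([ 504.28176819, -328.45611941,  369.26475585]), 'orientation':np. array([-0.33136262,  0.00464781, -1.78818208])}
h,s,v=cv2.split(cv2.cvtColor(im,cv2.COLOR_BGR2HSV))
m=((h<15)&(s>200)&(v>215)).astype(np.uint8);m[:95]=0;m[180:]=0;m[:,:190]=0;m[:,280:]=0
ys,xs=np.nonzero(m);print(len(xs),xs.min(),xs.max(),ys.min(),ys.max(),xs.mean(),ys.mean())
c,_=cv2.findContours(m,0,1);r=cv2.minAreaRect(np.vstack(c));print(r)
for z in(99,105):print(cast(p,r[0],z))
```

```text
298 214 234 142 162 224.81208053691276 152.66778523489933
((224.0, 152.0), (20.0, 20.0), 90.0)
[ 472.94343955 -274.97821075   99.        ]
[ 473.63916464 -276.16544455  105.        ]
```

View pics/w1c.png

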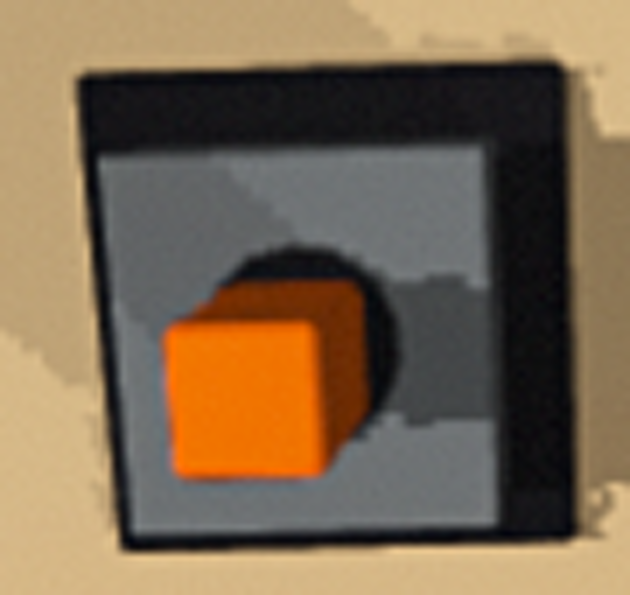

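Run:
```python
from h import *
p={'fx': 306.2463248034198, 'fy': 306.2463248034198, 'cx': 274.118314338756, 'cy': 206.59367493676723, 'k1': -0.04014517154885077, 'eye': np.array([ 504.28176819, -328.45611941,  369.26475585]), 'orientation':np. array([-0.33136262,  0.00464781, -1.78818208])}
def c(l):return [(190+u/7-.43,95+v/7-.43) for u,v in l]
T=c([(97,156),(489,146),(500,524),(128,538)])
F=c([(78,74),(568,62),(576,538),(124,548)])
for q,zs in((T,(45,51)),(F,(0,6))):
  for z in zs:
    P=np.array([cast(p,a,z)[:2] for a in q]);print(z,P.mean(0),[np.hypot(*(P[i]-P[i-1])).round(1) for i in range(4)],np.arctan2(*(P[1]-P[2])[::-1]),np.arctan2(*(P[0]-P[3])[::-1]),np.arctan2(*(P[0]-P[1])[::-1])-np.pi/2)
H=c([(164,323),(316,320),(325,474),(173,476)])
for z in(99,105):
    P=np.array([cast(p,a,z)[:2] for a in H]);print(z,P.mean(0),[np.hypot(*(P[i]-P[i-1])).round(1) for i in range(4)],np.arctan2(*(P[0]-P[3])[::-1]),np.arctan2(*(P[0]-P[1])[::-1])-np.pi/2)
```

```text
45 [ 472.7697122  -275.64364766] [np.float64(56.9), np.float64(57.4), np.float64(56.0), np.float64(57.5)] -0.20200256890706245 -0.2044698202008104 -0.19584940297139664
51 [ 473.35279233 -276.62085787] [np.float64(55.9), np.float64(56.3), np.float64(55.0), np.float64(56.5)] -0.20200256890706275 -0.20446982020081067 -0.19584940297139575
0 [ 472.53285136 -275.21215879] [np.float64(79.7), np.float64(80.7), np.float64(79.6), np.float64(79.6)] -0.2031718879199517 -0.1892311781730742 -0.19725972173282647
6 [ 473.04872377 -276.07729352] [np.float64(78.4), np.float64(79.4), np.float64(78.3), np.float64(78.3)] -0.20317188791995142 -0.1892311781730736 -0.19725972173282624
99 [ 473.20682758 -275.50123003] [np.float64(19.3), np.float64(19.0), np.float64(19.4), np.float64(19.4)] -0.2198412357683821 -0.20024127407990644
105 [ 473.89670534 -276.67685256] [np.float64(18.8), np.float64(18.6), np.float64(18.9), np.float64(19.0)] -0.2198412357683795 -0.20024127407990644
```

Run:
```python
from h import *
im=cv2.imread("pics/scene0.png");crop(im,135,175,65,65,9,"pics/s1c.png")
p=camera_params("scene")
def box(c,hx,z):
    return [proj(p,[c[0]+dx*np.cos(.2)+dy*np.sin(.2),c[1]-dx*np.sin(.2)+dy*np.cos(.2),z]) for dx in(-hx,hx) for dy in(-hx,hx)]
for m,c in((45,(472.6,-275.3)),(51,(473.1,-276))):
    print(m)
    for n,hx,z in(("foot0",40,0),("foot6",40,6),("block",28,m),("htop",10,m+54)):
        b=np.array(box(c,hx,z));b=(b-[135,175]+.5)*9;print(n,b.round(0).tolist())
```

```text
45
foot0 [[197.0, 272.0], [469.0, 293.0], [110.0, 486.0], [397.0, 509.0]]
foot6 [[192.0, 258.0], [465.0, 279.0], [105.0, 472.0], [393.0, 495.0]]
block [[191.0, 198.0], [389.0, 213.0], [129.0, 349.0], [334.0, 364.0]]
htop [[193.0, 111.0], [268.0, 116.0], [171.0, 165.0], [246.0, 170.0]]
51
foot0 [[194.0, 274.0], [466.0, 294.0], [108.0, 488.0], [394.0, 510.0]]
foot6 [[189.0, 260.0], [463.0, 280.0], [102.0, 474.0], [390.0, 497.0]]
block [[184.0, 184.0], [383.0, 199.0], [121.0, 335.0], [327.0, 351.0]]
htop [[186.0, 96.0], [260.0, 101.0], [163.0, 150.0], [238.0, 156.0]]
```

View pics/s1c.png

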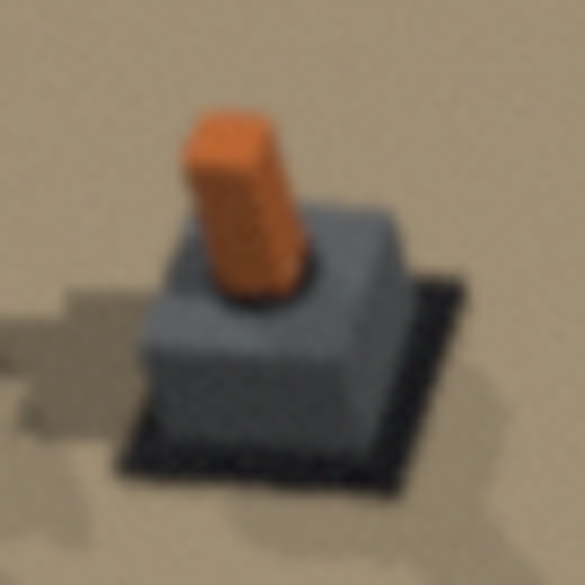

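```bash
python3 -m handwheel '1 15 20 -20 -0.02 -0.005 0.007;1 20 15 -15 0 0 0;1 20 4 -8 0 0 0;1 0 0 0 0 0 0;1 0 0 0 0 0 0';python3 - <<'E'
from h import *
goal([473,-275.5,65],-1.771)
E
```

```text
clock: 2.1
eef_pos: [470.7, -276.9, 178.2]
tool_rot: [1.108, 1.568, -0.644]
force: [-0.1, -0.2, -0.5]
width: 85.3
t 2.1 pos [ 470.7 -276.9  178.2] shift [113.22   1.64  -1.99] rot [ 0.0191  0.0014 -0.0029] jaw ang -1.7519 F [-0.12 -0.24 -0.45] w 85.3 q7 [-0.13 -1.14] yaxis [ 0.984 -0.18   0.003]
```

```bash
python3 -m handwheel '1 15 1.6 -2 0.02 0 -0.003;1 20 0 0 0 0 0;1 20 0 0 0 0 0;1 20 0 0 0 0 0;1 10 0 0 0 0 0;1 0 0 0 0 0 0';python3 - <<'E'
from h import *
goal([473,-275.5,65],-1.771)
p=camera_params("wrist");im=get_image("wrist");cv2.imwrite("pics/w2.png",im)
E
```

```text
clock: 2.7
eef_pos: [473.0, -280.8, 92.3]
tool_rot: [0.887, 1.562, -0.891]
force: [-0.2, -0.0, -0.3]
width: 85.1
t 2.7 pos [ 473.  -280.8   92.3] shift [27.25 -1.23 -5.32] rot [-0.0076  0.0053 -0.0065] jaw ang -1.7786 F [-0.19 -0.   -0.3 ] w 85.1 q7 [-0.17 -1.14] yaxis [ 0.978 -0.206  0.007]
```

View pics/w2.png

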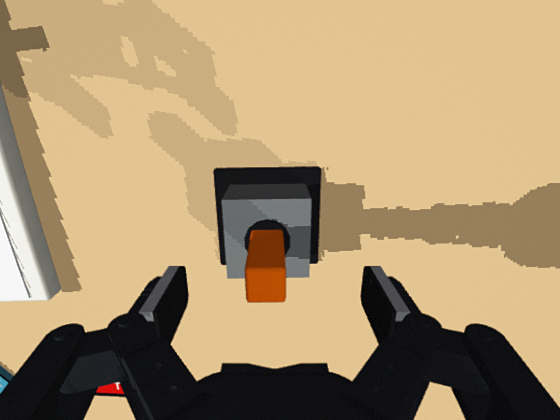

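The handle stands at (266,280), slightly left of the jaw midline (274). That agrees with the 5 mm offset I computed. I'll correct it, then descend.

```bash
python3 -m handwheel '1 3 -1.2 -5.3 -0.007 0.005 -0.006;1 8 0 0 0 0 0;1 8 0 0 0 0 0;1 0 0 0 0 0 0';python3 - <<'E'
from h import *
goal([473,-275.5,65],-1.771)
E
```

```text
clock: 3.15
eef_pos: [474.9, -276.2, 75.0]
tool_rot: [1.288, 1.565, -0.483]
force: [-0.4, -0.4, -0.2]
width: 85.5
t 3.15 pos [ 474.9 -276.2   75. ] shift [ 9.99 -2.03 -0.37] rot [-0.0003  0.0017 -0.0057] jaw ang -1.7713 F [-0.44 -0.37 -0.17] w 85.5 q7 [-0.17 -1.13] yaxis [ 0.98  -0.199  0.006]
```

```bash
python3 -m handwheel '1 5 -1.5 -0.4 0 0.002 -0.006;1 5 -0.5 0 0 0 0;1 0 0 0 0 0 0;1 0 0 0 0 0 0';python3 - <<'E'
from h import *
goal([473,-275.5,65],-1.771)
E
```

```text
clock: 3.55
eef_pos: [473.0, -275.5, 64.1]
tool_rot: [-2.078, 1.57, 2.434]
force: [-0.2, 0.7, 0.1]
width: 84.9
t 3.55 pos [ 473.  -275.5   64.1] shift [-0.88  0.02 -0.  ] rot [-0.0002 -0.0004  0.0006] jaw ang -1.7712 F [-0.19  0.74  0.14] w 84.9 q7 [-0.17 -1.13] yaxis [ 0.98  -0.199 -0.001]
```

```bash
python3 -m handwheel '-1 0 0 0 0 0 0;-1 0 0 0 0 0 0;-1 0 0 0 0 0 0;-1 0 0 0 0 0 0;-1 0 0 0 0 0 0;-1 0 0 0 0 0 0;-1 0 0 0 0 0 0;-1 0 0 0 0 0 0';python3 - <<'E'
from h import *
goal([473,-275.5,65],-1.771)
E
```

```text
clock: 4.35
eef_pos: [473.3, -275.7, 64.7]
tool_rot: [1.636, 1.57, -0.135]
force: [0.6, 0.1, 0.3]
width: 19.3
t 4.35 pos [ 473.3 -275.7   64.7] shift [-0.27 -0.35 -0.18] rot [-0.0003 -0.     -0.0004] jaw ang -1.7713 F [0.63 0.13 0.29] w 19.3 q7 [-0.17 -1.13] yaxis [ 0.98  -0.199  0.   ]
```

```bash
python3 -m handwheel '-1 -5 0 0 0 0 0;-1 -10 0 0 0 0 0;-1 -15 0 0 0 0 0;-1 -20 0 0 0 0 0;-1 -20 0 0 0 0 0;-1 -20 0 0 0 0 0;-1 -15 0 0 0 0 0;-1 0 0 0 0 0 0';python3 - <<'E'
from h import *
goal([473,-275.5,65],-1.771)
p=camera_params("scene");im=get_image("scene");cv2.imwrite("pics/s2.png",im);crop(im,100,100,270,200,2.9,"pics/s2c.png")
E
```

```text
clock: 5.15
eef_pos: [473.0, -275.8, 177.8]
tool_rot: [1.426, 1.569, -0.346]
force: [0.8, -0.8, -0.4]
width: 19.2
t 5.15 pos [ 473.  -275.8  177.8] shift [112.83  -0.23  -0.35] rot [-0.0008  0.0002 -0.0015] jaw ang -1.7718 F [ 0.81 -0.84 -0.45] w 19.2 q7 [-0.14 -1.16] yaxis [ 0.98  -0.2    0.002]
```

View pics/s2c.png

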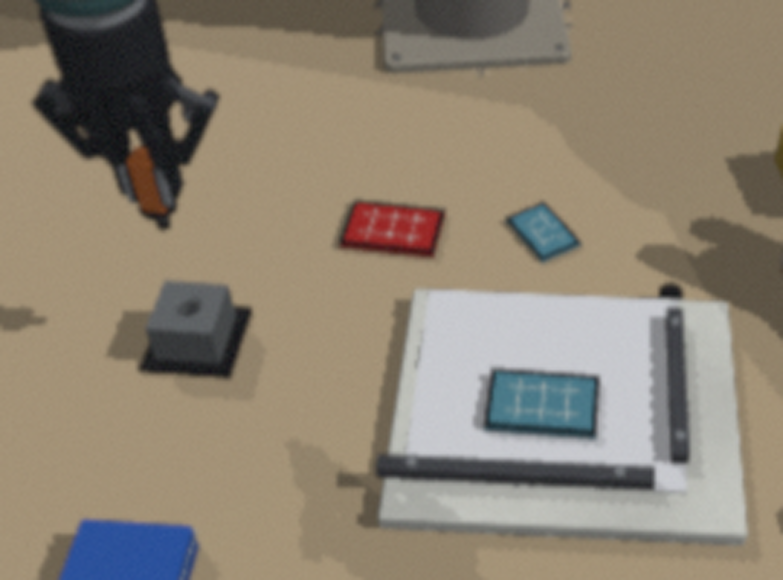

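```bash
python3 -m handwheel '-1 0 -2 -20 0 0 0;-1 0 -5 -28 0 0 0;-1 0 -5 -30 0 0 0;-1 0 -5 -30 0 0 0;-1 0 -5 -30 0 0 0;-1 0 -5 -30 0 0 0;-1 0 -5 -30 0 0 0;-1 0 -5 -28 0 0 0;-1 0 -5 -15 0 0 0;-1 0 0 0 0 0 0';python3 -m handwheel '-1 0 0 0 0 0 0'
python3 - <<'E'
from h import *
goal([480,10,180],-1.771)
p=camera_params("wrist");im=get_image("wrist");cv2.imwrite("pics/w3.png",im);np.save("w3.npy",np.r_[p['eye'],p['orientation']])
E
```

```text
clock: 6.2
eef_pos: [474.4, -22.2, 169.7]
tool_rot: [-1.397, 1.558, 3.111]
force: [-0.4, 0.4, -1.8]
width: 19.4
clock: 6.3
eef_pos: [474.1, -22.5, 169.3]
tool_rot: [-1.355, 1.557, -3.129]
force: [0.6, -0.6, -1.3]
width: 19.6
t 6.3 pos [474.1 -22.5 169.3] shift [-10.82  -0.91 -33.03] rot [-0.0033  0.0028  0.013 ] jaw ang -1.7743 F [ 0.6  -0.59 -1.26] w 19.6 q7 [-0.16 -1.62] yaxis [ 0.979 -0.202 -0.013]
```

View pics/w3.png

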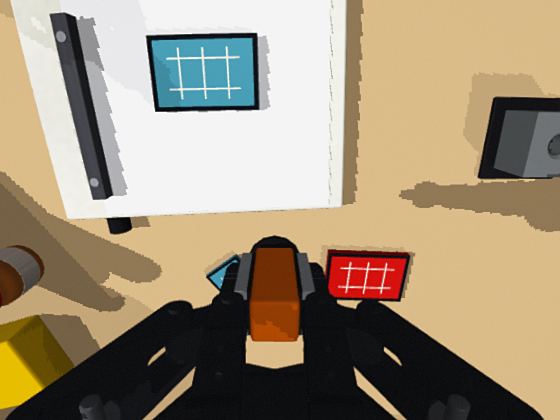

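```bash
python3 -m handwheel '-1 -5 15 -10 -0.003 0.003 0.01;-1 -5 20 -12 0 0 0.003;-1 0 20 -12 0 0 0;-1 0 8 0 0 0 0;-1 0 0 0 0 0 0'
python3 - <<'E'
from h import *
goal([540,20,180],-1.771)
p=camera_params("wrist");im=get_image("wrist");cv2.imwrite("pics/w4.png",im);np.save("w4.npy",np.r_[p['eye'],p['orientation']])
E
```

```text
clock: 6.85
eef_pos: [543.1, -10.7, 178.1]
tool_rot: [-0.526, 1.566, -2.31]
force: [0.0, -1.0, -1.0]
width: 19.1
t 6.85 pos [543.1 -10.7 178.1] shift [ -2.    -9.52 -29.37] rot [-0.013   0.0039  0.0023] jaw ang -1.7839 F [ 0.03 -0.96 -1.04] w 19.1 q7 [-0.16 -1.66] yaxis [ 0.977 -0.212 -0.002]
```

View pics/w4.png

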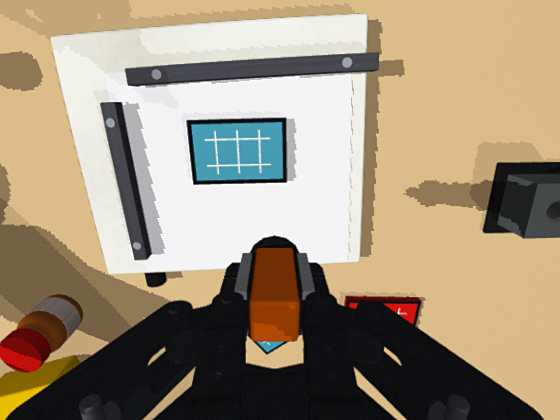

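Run:
```python
from h import *
im=cv2.imread("pics/w4.png");crop(im,90,40,200,150,4,"pics/w4a.png");crop(im,90,130,200,150,4,"pics/w4b.png");crop(im,230,30,160,120,4.8,"pics/w4c.png")
```

```text
(no output)
```

View pics/w4a.png

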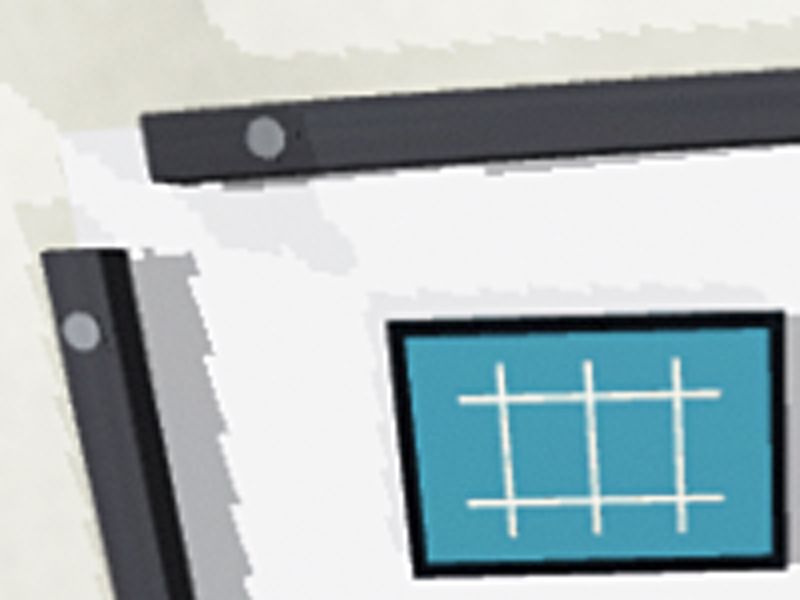

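View pics/w4b.png

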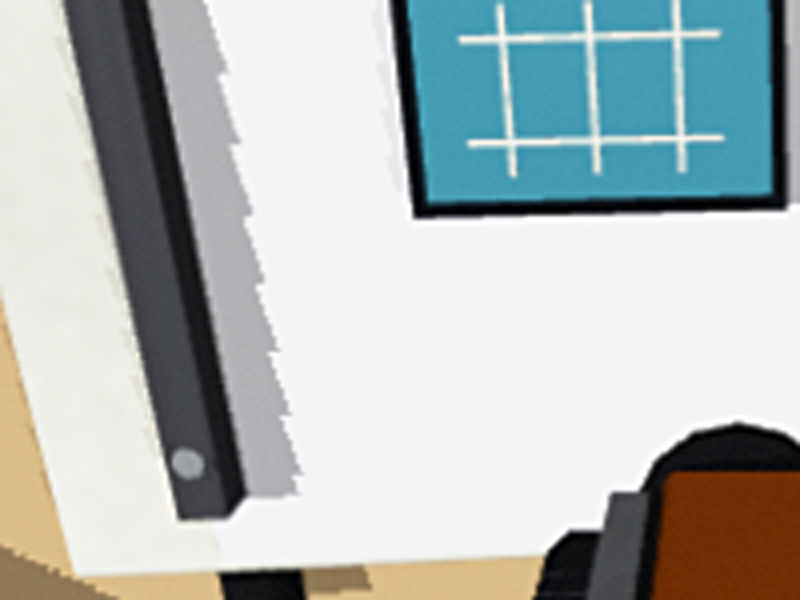

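View pics/w4c.png

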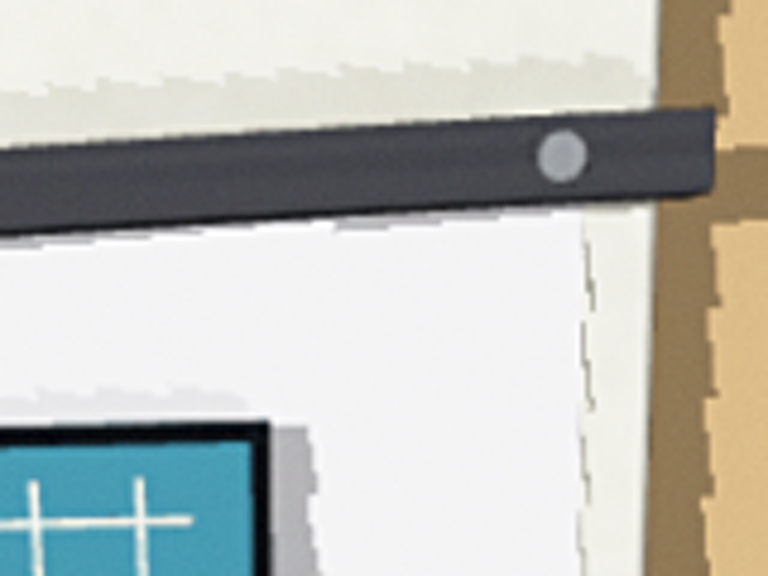

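Run:
```python
from h import *
a=np.load("w4.npy");p=camera_params("wrist");p['eye']=a[:3];p['orientation']=a[3:]
g=lambda u,v,u0=90,v0=40,s=4:(u0+u/s-.4,v0+v/s-.4)
C=np.array([cast(p,g(*q),28)[:2] for q in((387,322),(785,312),(787,566),(414,577))])
print("plate",C.round(1).tolist(),C.mean(0).round(1),[np.hypot(*(C[i]-C[i-1])).round(1) for i in range(4)])
ang=lambda d:np.arctan2(d[1],d[0])
print("yaw from y-edges",ang(C[0]-C[1])-np.pi/2,ang(C[3]-C[2])-np.pi/2)
A,B=[cast(p,q,20)[:2] for q in(g(152,184),g(715,193,230,30,4.8))]
D,E=[cast(p,q,20)[:2] for q in(g(130,252),g(245,492,90,130))]
yl=ang(A-B)-np.pi/2;ye=ang(D-E);print("rail",A,B,"yaw",yl,"stop",D,E,"yaw",ye)
# intersection
t=np.linalg.solve(np.c_[A-B,-(D-E)],D-A);X=A+t[0]*(A-B);print("corner",X)
ux=np.array([np.cos(yl),np.sin(yl)]);uy=np.array([-ux[1],ux[0]])
for c in C:print("rel",((c-X)@ux).round(1),((c-X)@uy).round(1))
```

```text
plate [[627.0, 52.3], [610.0, -35.9], [552.3, -24.7], [568.7, 63.5]] [589.5  13.8] [np.float64(59.4), np.float64(89.9), np.float64(58.8), np.float64(89.8)]
yaw from y-edges -0.19065870635592663 -0.18337554781783716
rail [667.91527568  97.89544493] [ 633.00462669 -125.26937595] yaw -0.1551767165853155 stop [655.13150081 108.0004343 ] [503.93267863 133.06349859] yaw -0.16426862277544865
corner [669.13297231 105.6795182 ]
rel -33.3 -59.2
rel -36.5 -149.1
rel -95.2 -146.9
rel -92.7 -57.1
```

```bash
cat >> h.py <<'E'
CX=np.array([669.1,105.7]);YW=-.16
UX=np.array([np.cos(YW),np.sin(YW)]);UY=np.array([-UX[1],UX[0]])
def rg(x,y,z):
    s=ctrl.read_state();d=s['eef_pos'][:2]-CX
    print("rel now",(d@UX).round(2),(d@UY).round(2),"Fstage",(s['force'][:2]@UX).round(2),(s['force'][:2]@UY).round(2))
    goal(np.r_[CX+x*UX+y*UY,z],-np.pi/2+YW)
E
python3 -c "
from h import *
rg(-114,-102,110)"
```

```text
rel now -106.64 -134.97 Fstage -0.7 -0.35
t 6.9 pos [542.3 -10.6 178. ] shift [ 67.91  -8.89 -32.8 ] rot [-0.0533  0.0038  0.0033] jaw ang -1.784 F [-0.75 -0.24 -0.53] w 19.4 q7 [-0.16 -1.66] yaxis [ 0.977 -0.212 -0.003]
```

```bash
python3 -m handwheel '-1 5 -3 -10 -0.053 0.004 0.003;-1 10 -3 -10 0 0 0;-1 10 -3 -8 0 0 0;-1 15 0 0 0 0 0;-1 15 0 0 0 0 0;-1 0 0 0 0 0 0;-1 0 0 0 0 0 0'; python3 -c "
from h import *
rg(-112,-102,63)"
```

```text
clock: 7.6
eef_pos: [530.8, 22.9, 117.2]
tool_rot: [-1.62, 1.562, 2.938]
force: [0.5, 0.2, 0.4]
width: 19.4
rel now -123.36 -103.79 Fstage 0.44 0.3
t 7.6 pos [530.8  22.9 117.2] shift [54.14 11.86 -1.7 ] rot [ 0.0056 -0.0004  0.0091] jaw ang -1.7252 F [0.49 0.23 0.43] w 19.4 q7 [-0.18 -1.64] yaxis [ 0.988 -0.154 -0.009]
```

```bash
python3 -m handwheel '-1 10 5 -1 0.005 0 0.009;-1 12 4 0 0 0 0;-1 12 0 0 0 0 0;-1 8 0 0 0 0 0;-1 4 0 0 0 0 0;-1 0 0 0 0 0 0;-1 0 0 0 0 0 0'; python3 -c "
from h import *
rg(-112,-102,63)"
```

```text
clock: 8.3
eef_pos: [541.0, 22.7, 67.6]
tool_rot: [1.93, 1.569, 0.199]
force: [-0.3, -0.4, -0.1]
width: 19.8
rel now -113.24 -102.3 Fstage -0.26 -0.48
t 8.3 pos [541.   22.7  67.6] shift [ 4.57  1.23 -0.3 ] rot [ 0.0001 -0.0007 -0.0018] jaw ang -1.7307 F [-0.33 -0.43 -0.06] w 19.8 q7 [-0.2  -1.63] yaxis [ 0.987 -0.159  0.002]
```

```bash
python3 -m handwheel '-1 2 1 0 0 0 0;-1 1.5 0 0 0 0 0;-1 0.7 0 0 0 0 0;-1 0 0 0 0 0 0'; python3 -c "
from h import *
rg(-112,-102,63)
im=get_image('scene');crop(im,200,130,180,150,4,'pics/s5.png');im=get_image('wrist');cv2.imwrite('pics/w5.png',im)"
```

```text
clock: 8.7
eef_pos: [542.9, 22.5, 64.1]
tool_rot: [1.854, 1.567, 0.123]
force: [0.3, 0.4, -0.2]
width: 19.4
rel now -111.34 -102.24 Fstage 0.23 0.41
t 8.7 pos [542.9  22.5  64.1] shift [ 1.1  -0.66 -0.24] rot [-0.0001 -0.0011 -0.0039] jaw ang -1.7309 F [ 0.29  0.37 -0.25] w 19.4 q7 [-0.2  -1.63] yaxis [ 0.987 -0.159  0.004]
```

View pics/s5.png

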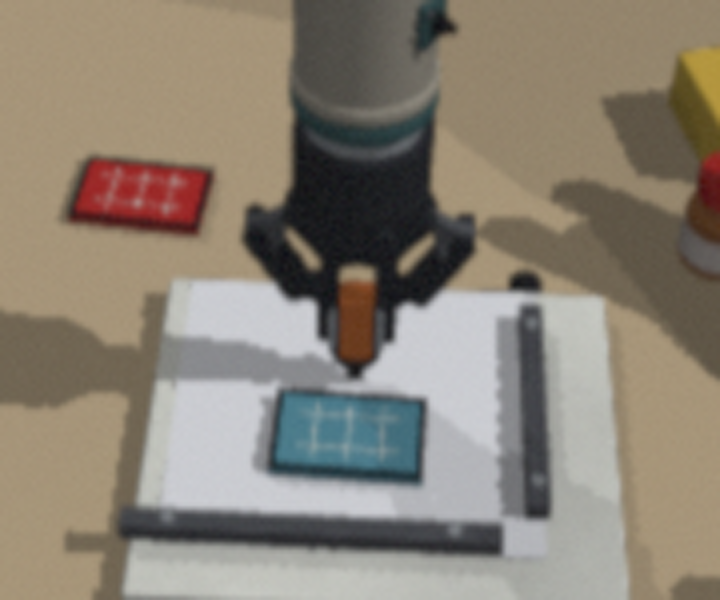

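View pics/w5.png

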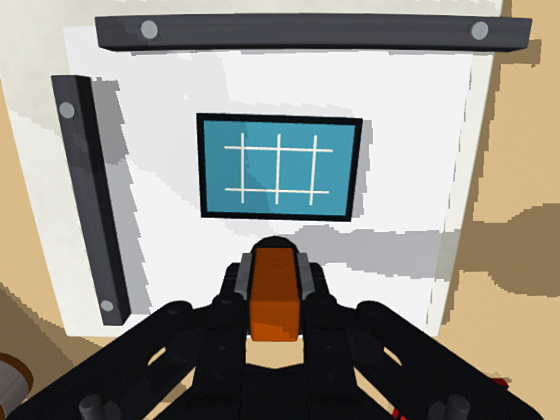

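```bash
python3 -m handwheel '-1 1.2 1 0 0 -0.001 -0.004;-1 0 2 0 0 0 0;-1 0 2 0 0 0 0;-1 0 2 0 0 0 0;-1 0 2 0 0 0 0;-1 0 2 0 0 0 0;-1 0 2 0 0 0 0;-1 0 2 0 0 0 0;-1 0 0 0 0 0 0'; python3 -c "
from h import *
rg(-65,-102,62.7)"
```

```text
clock: 9.7
eef_pos: [558.4, 20.1, 62.8]
tool_rot: [-1.579, 1.569, 2.974]
force: [-0.3, -0.5, -0.1]
width: 19.1
rel now -95.62 -102.19 Fstage -0.26 -0.57
t 9.7 pos [558.4  20.1  62.8] shift [ 0.09 30.62 -0.19] rot [ 0.0001 -0.      0.0018] jaw ang -1.7307 F [-0.34 -0.52 -0.08] w 19.1 q7 [-0.2  -1.63] yaxis [ 0.987 -0.159 -0.002]
```

```bash
python3 -m handwheel '-1 0 2 0 0 0 0;-1 0 2 0 0 0 0;-1 0 2 0 0 0 0;-1 0 2 0 0 0 0;-1 0 2 0 0 0 0;-1 0 2 0 0 0 0;-1 0 2 0 0 0 0;-1 0 2 0 0 0 0;-1 0 2 0 0 0 0;-1 0 0 0 0 0 0'; python3 -c "
from h import *
rg(-65,-102,62.7)
im=get_image('wrist');cv2.imwrite('pics/w6.png',im)"
```

```text
clock: 10.7
eef_pos: [577.2, 17.0, 62.6]
tool_rot: [-1.542, 1.568, 3.011]
force: [0.3, 0.1, -0.3]
width: 19.8
rel now -76.61 -102.2 Fstage 0.24 0.16
t 10.7 pos [577.2  17.   62.6] shift [-0.11 11.61 -0.2 ] rot [0.0002 0.0001 0.003 ] jaw ang -1.7306 F [ 0.27  0.12 -0.26] w 19.8 q7 [-0.19 -1.63] yaxis [ 0.987 -0.159 -0.003]
```

View pics/w6.png

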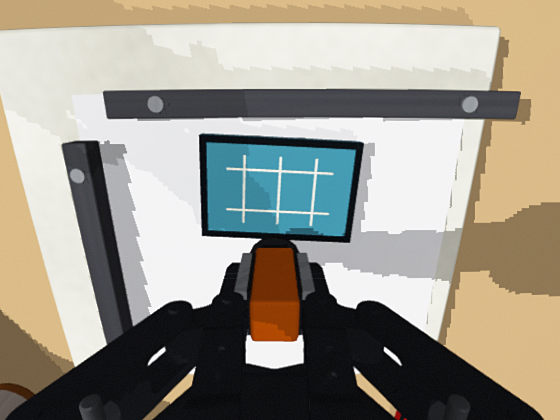

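The plate is moving. Its lower edge is at (277,238), and its top edge, near row 138, is short of the rail at row 118. I'll slow down for the last stretch.

```bash
python3 -m handwheel '-1 0 1.2 0 0 0 -0.001;-1 0 1.2 0 0 0 0;-1 0 1.2 0 0 0 0;-1 0 1.2 0 0 0 0;-1 0 1.2 0 0 0 0'; python3 -m handwheel '-1 0 0.8 0 0 0 0;-1 0 0.8 0 0 0 0'; python3 -c "
from h import *
rg(-65,-102,62.7)"
```

```text
clock: 11.25
eef_pos: [582.8, 16.1, 62.5]
tool_rot: [-1.549, 1.565, 3.004]
force: [-1.5, 1.0, -0.7]
width: 19.3
clock: 11.45
eef_pos: [584.5, 15.9, 62.5]
tool_rot: [-1.547, 1.565, 3.006]
force: [-1.6, 0.3, 0.0]
width: 19.3
rel now -69.22 -102.18 Fstage -1.66 0.04
t 11.45 pos [584.5  15.9  62.5] shift [-0.2   4.22 -0.18] rot [0.0003 0.0001 0.0055] jaw ang -1.7305 F [-1.64  0.31  0.01] w 19.3 q7 [-0.19 -1.63] yaxis [ 0.987 -0.159 -0.005]
```

```bash
python3 -m handwheel '-1 0 0.8 0 0 0 0;-1 0 0.8 0 0 0 0';python3 -m handwheel '-1 0 0.8 0 0 0 0;-1 0 0.8 0 0 0 0'; python3 -c "
from h import *
rg(-65,-102,62.7)"
```

```text
clock: 11.65
eef_pos: [586.0, 15.6, 62.5]
tool_rot: [-1.539, 1.565, 3.014]
force: [-1.7, 0.2, 1.1]
width: 19.0
clock: 11.85
eef_pos: [586.4, 15.3, 62.2]
tool_rot: [-1.501, 1.562, 3.051]
force: [-1.8, 0.8, 1.0]
width: 19.3
rel now -67.28 -102.46 Fstage -1.91 0.49
t 11.85 pos [586.4  15.3  62.2] shift [-0.48  2.27 -0.46] rot [0.0003 0.0006 0.0087] jaw ang -1.7305 F [-1.8   0.79  0.98] w 19.3 q7 [-0.19 -1.63] yaxis [ 0.987 -0.159 -0.009]
```

```bash
python3 -m handwheel '-1 0 1.2 0 0 0 -0.004;-1 0 1.2 0 0 0 -0.004';python3 -m handwheel '-1 0 1.5 0 0 0 -0.005'; python3 -c "
from h import *
rg(-65,-102,62.7)"
```

```text
clock: 12.05
eef_pos: [587.4, 14.7, 61.9]
tool_rot: [-1.51, 1.551, 3.043]
force: [-3.5, -0.2, 1.0]
width: 19.4
clock: 12.15
eef_pos: [588.3, 14.2, 61.8]
tool_rot: [-1.508, 1.544, 3.044]
force: [-3.4, -1.2, 0.4]
width: 19.7
rel now -65.22 -103.17 Fstage -3.15 -1.7
t 12.15 pos [588.3  14.2  61.8] shift [-0.91  0.19 -1.17] rot [0.0002 0.0017 0.0268] jaw ang -1.7306 F [-3.38 -1.18  0.44] w 19.7 q7 [-0.19 -1.63] yaxis [ 0.987 -0.159 -0.027]
```

```bash
python3 -c "
from h import *
im=get_image('wrist');cv2.imwrite('pics/w7.png',im);rg(-65,-102,62.7)"
```

```text
rel now -64.58 -103.32 Fstage -1.92 -1.55
t 12.2 pos [588.9  14.   61.8] shift [-0.92 -0.44 -1.32] rot [0.     0.0018 0.0261] jaw ang -1.7308 F [-2.14 -1.23 -0.76] w 19.4 q7 [-0.19 -1.63] yaxis [ 0.987 -0.159 -0.026]
```

View pics/w7.png

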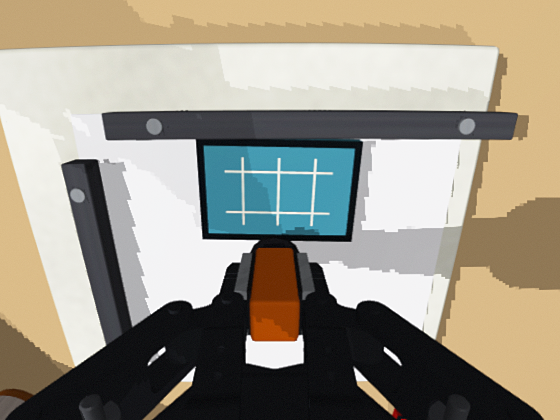

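```bash
python3 -c "
from h import *
im=cv2.imread('pics/w7.png');crop(im,180,105,200,50,4,'pics/w7c.png')"
```

```text
(no output)
```

View pics/w7c.png

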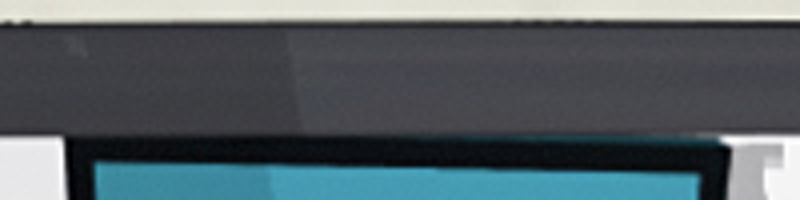

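The left end touches the rail, and the right end at (362,140) is about 1 mm off. I'll straighten the tool, raise it slightly, and press on.

```bash
python3 -m handwheel '-1 -0.5 0 -0.6 0 0.001 0.013'; python3 -m handwheel '-1 -0.5 0 -0.6 0 0.001 0.013'; python3 -c "
from h import *
rg(-65,-102,62.7)"
```

```text
clock: 12.3
eef_pos: [588.6, 14.0, 61.8]
tool_rot: [-1.458, 1.557, 3.094]
force: [-3.4, -1.6, -0.9]
width: 19.1
clock: 12.4
eef_pos: [588.2, 14.3, 61.9]
tool_rot: [-0.832, 1.569, -2.563]
force: [-3.2, -1.7, -2.0]
width: 19.4
rel now -65.34 -103.17 Fstage -2.89 -2.16
t 12.4 pos [588.2  14.3  61.9] shift [-0.77  0.34 -1.17] rot [-0.0008  0.001   0.0011] jaw ang -1.7316 F [-3.2  -1.67 -1.95] w 19.4 q7 [-0.19 -1.63] yaxis [ 0.987 -0.16  -0.001]
```

```bash
python3 -m handwheel '-1 -0.5 0.6 0 0 0 0.002';  python3 -m handwheel '-1 -0.3 1 0 0 0 0.004';python3 -m handwheel '-1 -0.3 1.3 0 0 0 0.006'; python3 -c "
from h import *
rg(-65,-102,62.7)"
```

```text
clock: 12.5
eef_pos: [588.2, 14.5, 62.3]
tool_rot: [0.668, 1.57, -1.064]
force: [-3.1, 0.2, -1.3]
width: 18.9
clock: 12.6
eef_pos: [588.2, 14.5, 62.4]
tool_rot: [1.281, 1.568, -0.45]
force: [-5.2, 0.8, -1.8]
width: 19.0
clock: 12.7
eef_pos: [588.1, 14.5, 62.4]
tool_rot: [1.398, 1.564, -0.333]
force: [-5.6, -0.0, -1.3]
width: 19.5
rel now -65.41 -102.91 Fstage -5.51 -0.92
t 12.7 pos [588.1  14.5  62.4] shift [-0.33  0.41 -0.91] rot [-0.0003  0.0011 -0.0066] jaw ang -1.7311 F [-5.59 -0.04 -1.29] w 19.5 q7 [-0.19 -1.63] yaxis [ 0.987 -0.16   0.007]
```

About 5 N now and the pusher has stopped moving. I'll hold there.

```bash
python3 -m handwheel '-1 0 1.1 0 0 0 0.003;-1 0 1.1 0 0 0 0.003';python3 -m handwheel '-1 0 1.1 0 0 0 0.003;-1 0 1.1 0 0 0 0.002'; python3 -c "
from h import *
rg(-65,-102,62.7)
im=get_image('wrist');crop(im,170,100,220,150,3.6,'pics/w8c.png')"
```

```text
clock: 12.9
eef_pos: [588.0, 14.6, 61.9]
tool_rot: [1.398, 1.562, -0.333]
force: [-5.9, -0.6, 2.4]
width: 19.2
clock: 13.1
eef_pos: [588.1, 14.5, 61.9]
tool_rot: [1.393, 1.561, -0.338]
force: [-6.4, 0.8, 0.9]
width: 19.4
rel now -65.49 -102.92 Fstage -6.49 -0.24
t 13.1 pos [588.1  14.5  61.9] shift [-0.8   0.49 -0.92] rot [ 0.0003  0.0017 -0.0093] jaw ang -1.7305 F [-6.44  0.8   0.94] w 19.4 q7 [-0.19 -1.63] yaxis [ 0.987 -0.159  0.009]
```

View pics/w8c.png

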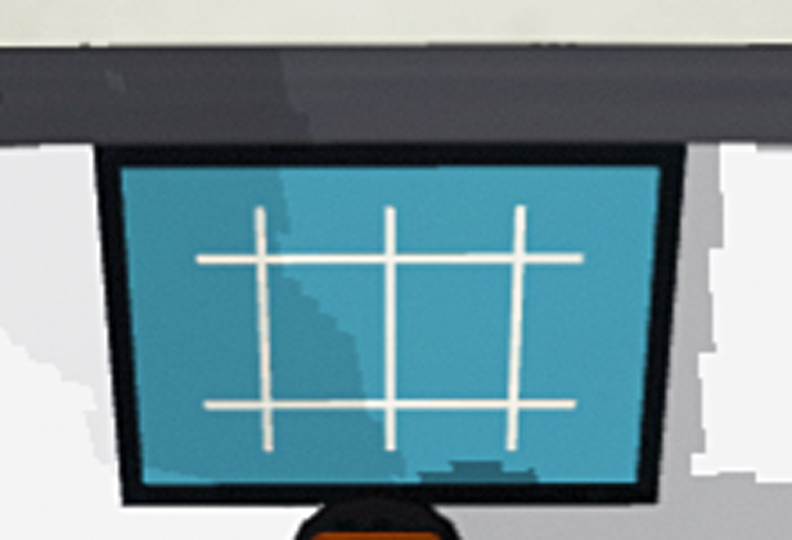

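```bash
python3 -m handwheel '-1 0 -2 0 0 0 0;-1 0 -4 0 0 0 -0.005;-1 0 -5 0 0 0 0;-1 -5 -2 0 0 0 0;-1 -15 0 0 0 0 0;-1 -20 0 0 0 0 0;-1 -3 0 0 0 0 0;-1 0 0 0 0 0 0'; python3 -c "
from h import *
rg(-30,-168,105)
im=get_image('wrist');cv2.imwrite('pics/w9.png',im);p=camera_params('wrist');np.save('w9.npy',np.r_[p['eye'],p['orientation']])"
```

```text
clock: 13.95
eef_pos: [582.7, 17.8, 111.6]
tool_rot: [1.666, 1.547, -0.064]
force: [-0.1, 0.7, -0.1]
width: 19.3
rel now -71.29 -100.59 Fstage -0.23 0.71
t 13.95 pos [582.7  17.8 111.6] shift [ 7.41 41.05 67.47] rot [ 0.001  -0.0023 -0.0242] jaw ang -1.7298 F [-0.11  0.74 -0.07] w 19.3 q7 [-0.18 -1.64] yaxis [ 0.987 -0.158  0.024]
```

View pics/w9.png

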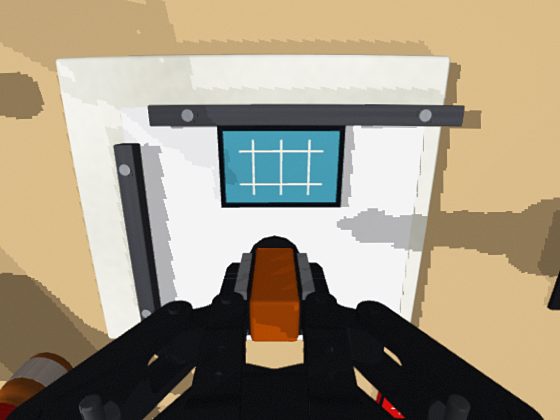

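```bash
python3 -m handwheel '-1 0 0 10 0.001 -0.002 -0.024;-1 0 5 14 0 0 0;-1 0 8 14 0 0 0;-1 0 10 14 0 0 0;-1 0 10 10 0 0 0;-1 0 5 2 0 0 0;-1 0 0 0 0 0 0'; python3 -c "
from h import *
rg(-30,-168,63)"
```

```text
clock: 14.7
eef_pos: [612.2, -58.3, 109.0]
tool_rot: [-0.877, 1.57, -2.61]
force: [-0.2, 0.6, -1.5]
width: 19.1
rel now -30.07 -170.98 Fstage -0.33 0.53
t 14.7 pos [612.2 -58.3 109. ] shift [46.02  0.11 -3.01] rot [-0.0021  0.0008  0.0009] jaw ang -1.7329 F [-0.25  0.58 -1.49] w 19.1 q7 [-0.16 -1.54] yaxis [ 0.987 -0.161 -0.001]
```

```bash
python3 -m handwheel '-1 8 0 -1 -0.002 0.001 0.001;-1 12 0 0 0 0 0;-1 12 0 0 0 0 0;-1 8 0 0 0 0 0;-1 0 0 0 0 0 0;-1 0 0 0 0 0 0'; python3 -c "
from h import *
rg(-30,-165,63)"
```

```text
clock: 15.3
eef_pos: [610.3, -53.5, 63.7]
tool_rot: [-1.998, 1.566, 2.558]
force: [-0.3, 1.0, -0.4]
width: 19.4
rel now -32.65 -166.54 Fstage -0.48 0.96
t 15.3 pos [610.3 -53.5  63.7] shift [ 0.66  2.66 -1.52] rot [ 0.004  -0.0021  0.0047] jaw ang -1.7268 F [-0.32  1.02 -0.4 ] w 19.4 q7 [-0.17 -1.53] yaxis [ 0.988 -0.155 -0.005]
```

```bash
python3 -m handwheel '-1 0.5 2.5 -1 0.004 -0.002 0.005;-1 0 0 -2 0 0 0;-1 0 0 -2 0 0 0;-1 0 0 -2 0 0 0;-1 0 0 -2 0 0 0;-1 0 0 -2 0 0 0;-1 0 0 -2 0 0 0;-1 0 0 -2 0 0 0'; python3 -c "
from h import *
rg(-30,-97,63)
im=get_image('wrist');cv2.imwrite('pics/w10.png',im)"
```

```text
clock: 16.1
eef_pos: [616.6, -38.3, 64.7]
tool_rot: [1.463, 1.567, -0.268]
force: [-0.1, -0.8, -1.4]
width: 19.3
rel now -28.87 -150.56 Fstage 0.06 -0.83
t 16.1 pos [616.6 -38.3  64.7] shift [  1.67  -1.16 -53.56] rot [-0.0004  0.0004 -0.0036] jaw ang -1.7312 F [-0.08 -0.83 -1.43] w 19.3 q7 [-0.18 -1.56] yaxis [ 0.987 -0.16   0.004]
```

View pics/w10.png

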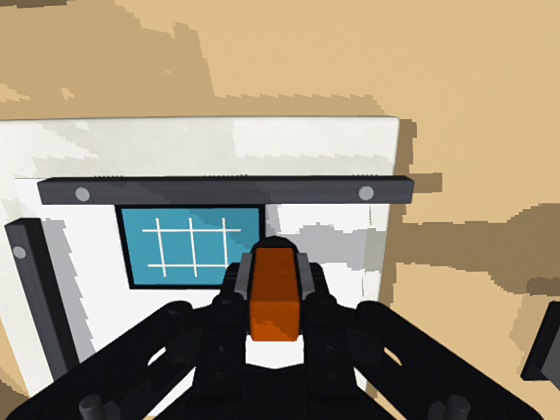

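```bash
python3 -m handwheel '-1 1.5 -0.5 -2 0 0 -0.003;-1 0.2 -0.3 -2 0 0 0;-1 0 -0.3 -2 0 0 0;-1 0 0 -2 0 0 0;-1 0 0 -2 0 0 0;-1 0 0 -2 0 0 0;-1 0 0 -2 0 0 0;-1 0 0 -2 0 0 0'; python3 -c "
from h import *
rg(-30,-97,63)"
```

```text
clock: 16.95
eef_pos: [618.4, -21.6, 63.0]
tool_rot: [0.626, 1.569, -1.106]
force: [0.3, -1.0, 0.5]
width: 19.3
rel now -29.81 -133.78 Fstage 0.5 -0.96
t 16.95 pos [618.4 -21.6  63. ] shift [ -0.06  -0.22 -36.78] rot [-0.0008  0.0011 -0.0008] jaw ang -1.7316 F [ 0.35 -1.03  0.52] w 19.3 q7 [-0.18 -1.58] yaxis [ 0.987 -0.16   0.001]
```

```bash
python3 -m handwheel '-1 0 0 -2 0 0 0;-1 0 0 -2 0 0 0;-1 0 0 -2 0 0 0;-1 0 0 -2 0 0 0;-1 0 0 -2 0 0 0;-1 0 0 -2 0 0 0;-1 0 0 -2 0 0 0;-1 0 0 -2 0 0 0;-1 0 0 -2 0 0 0;-1 0 0 -2 0 0 0'; python3 -c "
from h import *
rg(-30,-97,63)
im=get_image('wrist');cv2.imwrite('pics/w11.png',im)"
```

```text
clock: 17.95
eef_pos: [621.8, -0.1, 63.0]
tool_rot: [0.582, 1.57, -1.149]
force: [-0.8, -1.0, -0.7]
width: 19.5
rel now -29.84 -111.94 Fstage -0.61 -1.14
t 17.95 pos [ 6.218e+02 -1.000e-01  6.300e+01] shift [ -0.04  -0.17 -14.94] rot [-0.0008  0.0011 -0.0007] jaw ang -1.7316 F [-0.79 -1.02 -0.73] w 19.5 q7 [-0.19 -1.61] yaxis [ 0.987 -0.16   0.001]
```

View pics/w11.png

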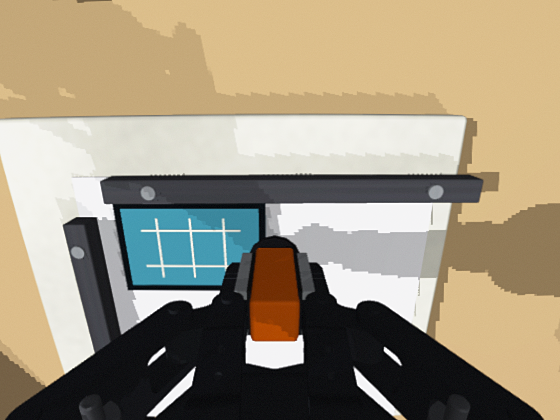

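The plate's left edge is at (118,208), still flush with the long rail, and about 15 mm remains to the stop.

```bash
python3 -m handwheel '-1 0 0 -2 0 0 0;-1 0 0 -2 0 0 0;-1 0 0 -2 0 0 0;-1 0 0 -1.5 0 0 0;-1 0 0 -1 0 0 0;-1 0 0 -1 0 0 0'; python3 -m handwheel '-1 0 0 -0.8 0 0 0;-1 0 0 -0.8 0 0 0'; python3 -c "
from h import *
rg(-30,-97,63)"
```

```text
clock: 18.6
eef_pos: [623.5, 10.6, 63.0]
tool_rot: [0.69, 1.57, -1.041]
force: [-0.2, -1.2, 0.5]
width: 19.4
clock: 18.8
eef_pos: [623.8, 12.3, 63.0]
tool_rot: [0.712, 1.57, -1.019]
force: [0.1, -1.9, 0.3]
width: 19.3
rel now -29.83 -99.45 Fstage 0.35 -1.83
t 18.8 pos [623.8  12.3  63. ] shift [-0.02 -0.17 -2.45] rot [-0.0004  0.0009 -0.0008] jaw ang -1.7312 F [ 0.06 -1.86  0.32] w 19.3 q7 [-0.19 -1.63] yaxis [ 0.987 -0.16   0.001]
```

```bash
python3 -m handwheel '-1 0 0 -0.8 0 0 0;-1 0 0 -0.8 0 0 0';python3 -m handwheel '-1 0 0 -0.8 0 0 0;-1 0 0 -0.8 0 0 0'; python3 -c "
from h import *
rg(-30,-95.6,63)"
```

```text
clock: 19.0
eef_pos: [624.0, 13.9, 62.9]
tool_rot: [0.574, 1.57, -1.158]
force: [-0.1, -1.4, 0.1]
width: 19.6
clock: 19.2
eef_pos: [624.3, 15.3, 62.9]
tool_rot: [0.462, 1.569, -1.269]
force: [-0.1, -2.4, 0.1]
width: 19.6
rel now -29.85 -96.39 Fstage 0.29 -2.37
t 19.2 pos [624.3  15.3  62.9] shift [-0.05 -0.15 -0.79] rot [-0.0006  0.0013 -0.0006] jaw ang -1.7314 F [-0.09 -2.39  0.08] w 19.6 q7 [-0.19 -1.63] yaxis [ 0.987 -0.16   0.001]
```

```bash
python3 -m handwheel '-1 0 0 -0.8 0 0 0';python3 -m handwheel '-1 0 0 -0.8 0 0 0'; python3 -m handwheel '-1 0 0 -0.8 0 0 0'; python3 -m handwheel '-1 0 0 -0.8 0 0 0';python3 -c "
from h import *
rg(-30,-95.6,63)
im=get_image('wrist');crop(im,40,160,270,160,2.9,'pics/w12c.png')"
```

```text
clock: 19.3
eef_pos: [624.3, 15.4, 63.0]
tool_rot: [0.268, 1.568, -1.463]
force: [-0.2, -3.1, 0.2]
width: 19.6
clock: 19.4
eef_pos: [624.3, 15.4, 63.0]
tool_rot: [0.147, 1.568, -1.585]
force: [-0.7, -2.7, 0.0]
width: 19.7
clock: 19.5
eef_pos: [624.3, 15.5, 63.0]
tool_rot: [0.1, 1.567, -1.633]
force: [-0.3, -3.8, 0.3]
width: 19.5
clock: 19.6
eef_pos: [624.3, 15.5, 63.0]
tool_rot: [0.066, 1.566, -1.667]
force: [-0.5, -3.3, 0.5]
width: 19.4
rel now -29.83 -96.15 Fstage 0.06 -3.38
t 19.6 pos [624.3  15.5  63. ] shift [-0.05 -0.17 -0.55] rot [-0.0023  0.0049 -0.0003] jaw ang -1.7331 F [-0.48 -3.35  0.5 ] w 19.4 q7 [-0.19 -1.64] yaxis [ 0.987 -0.162  0.   ]
```

View pics/w12c.png

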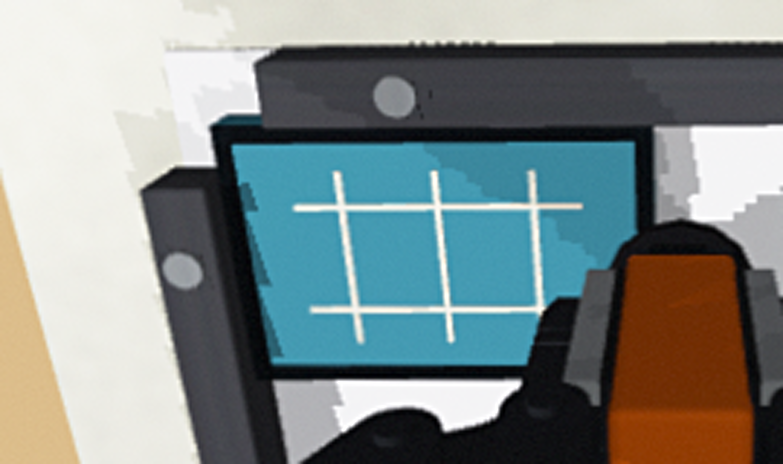

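The plate is in the corner against the stop, and the position has stopped changing at about 3.3 N. I'll raise it to 5 N and hold.

```bash
python3 -m handwheel '-1 0 0 -1.1 0 0.001 0'; python3 -m handwheel '-1 0 0 -1.2 0 0.002 0';python3 -m handwheel '-1 0 0 -1.2 0 0.002 0'; python3 -m handwheel '-1 0 0 -1.2 0 0.002 0;-1 0 0 -1.2 0 0.002 0';python3 -m handwheel '-1 0 0 -1.2 0 0.002 0';python3 -c "
from h import *
rg(-30,-95.6,63)"
```

```text
clock: 19.75
eef_pos: [624.4, 15.7, 63.0]
tool_rot: [0.05, 1.566, -1.683]
force: [-1.1, -5.3, 0.9]
width: 19.3
clock: 19.85
eef_pos: [624.4, 15.6, 63.0]
tool_rot: [0.044, 1.566, -1.69]
force: [-1.9, -6.2, 1.0]
width: 19.3
clock: 19.95
eef_pos: [624.4, 15.6, 63.0]
tool_rot: [0.004, 1.567, -1.731]
force: [-0.3, -4.6, 0.6]
width: 19.3
clock: 20.15
eef_pos: [624.4, 15.6, 63.0]
tool_rot: [-0.086, 1.568, -1.822]
force: [-0.8, -5.0, 0.7]
width: 19.3
clock: 20.25
eef_pos: [624.4, 15.5, 62.9]
tool_rot: [-0.176, 1.569, -1.912]
force: [-1.5, -5.2, 0.4]
width: 19.3
rel now -29.76 -96.13 Fstage -0.65 -5.36
t 20.25 pos [624.4  15.5  62.9] shift [-0.06 -0.24 -0.53] rot [-0.0061  0.002   0.0004] jaw ang -1.7369 F [-1.49 -5.19  0.45] w 19.3 q7 [-0.19 -1.64] yaxis [ 0.986 -0.165 -0.   ]
```

```bash
python3 -m handwheel '-1 0 0 2 0 0 0;-1 0 0 5 -0.006 0 0;-1 0 0 8 0 0 0;-1 -5 0 8 0 0 0;-1 -20 0 5 0 0 0;-1 -25 0 5 0 0 0;-1 -25 0 0 0 0 0;-1 -20 0 0 0 0 0;-1 0 0 0 0 0 0'; python3 -c "
from h import *
goal([473.3,-275.7,175],-1.771)
im=get_image('wrist');cv2.imwrite('pics/w13.png',im);p=camera_params('wrist');np.save('w13.npy',np.r_[p['eye'],p['orientation']])"
```

```text
clock: 21.15
eef_pos: [618.6, -16.8, 161.6]
tool_rot: [-2.821, 1.566, 1.732]
force: [1.0, -0.6, -0.3]
width: 19.4
t 21.15 pos [618.6 -16.8 161.6] shift [ -14.59 -102.42  278.59] rot [ 0.0409 -0.005   0.0018] jaw ang -1.7301 F [ 1.04 -0.59 -0.31] w 19.4 q7 [-0.16 -1.6 ] yaxis [ 0.987 -0.159 -0.002]
```

View pics/w13.png

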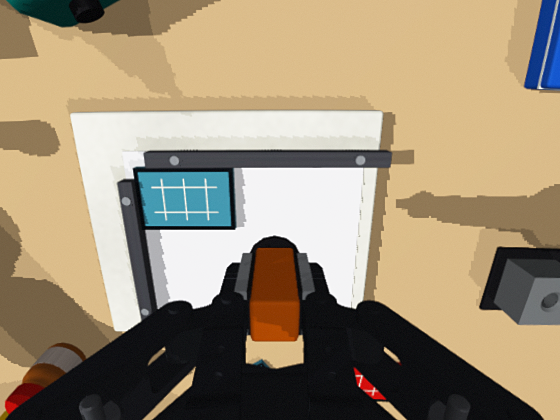

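```bash
python3 -c "
from h import *
im=cv2.imread('pics/w13.png');crop(im,110,140,135,100,5.8,'pics/w13c.png')"
```

```text
(no output)
```

View pics/w13c.png

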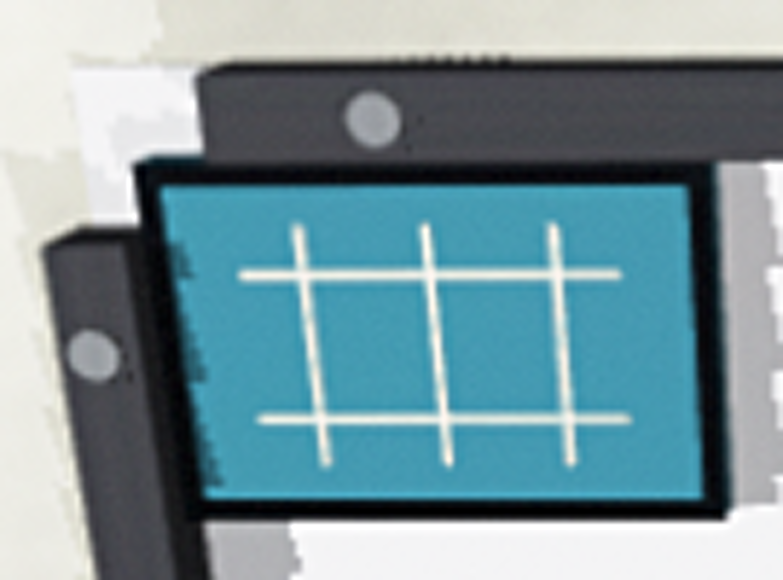

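The plate touches both rails. Its corner is at about (135,168) and no panel shows along either edge. Next, back to the holder.

```bash
python3 -m handwheel '-1 -3 -5 15 0.02 -0.005 0.002;-1 -3 -10 25 0.02 0 0;-1 -3 -12 28 0 0 0;-1 -3 -12 28 0 0 0;-1 -3 -12 28 0 0 0;-1 -3 -12 28 0 0 0;-1 0 -12 28 0 0 0;-1 0 -8 25 0 0 0;-1 0 -5 15 0 0 0;-1 0 0 0 0 0 0'; python3 -m handwheel '-1 0 0 0 0 0 0';python3 -c "
from h import *
goal([473.3,-275.7,150],-1.771)"
```

```text
clock: 22.2
eef_pos: [467.9, -228.2, 169.4]
tool_rot: [-1.37, 1.546, 3.13]
force: [-1.2, -0.5, -0.9]
width: 19.3
clock: 22.3
eef_pos: [467.0, -228.2, 168.7]
tool_rot: [-1.4, 1.544, 3.098]
force: [-0.1, 0.8, -1.3]
width: 19.4
t 22.3 pos [ 467.  -228.2  168.7] shift [18.48 16.77 45.02] rot [-0.0142  0.0044  0.0263] jaw ang -1.7852 F [-0.09  0.75 -1.29] w 19.4 q7 [-0.13 -1.25] yaxis [ 0.977 -0.213 -0.026]
```

```bash
python3 -m handwheel '-1 4 5 12 -0.014 0.004 0.026;-1 6 5 15 0 0 0;-1 6 4 12 0 0 0;-1 2 2 4 0 0 0;-1 0 0 0 0 0 0;-1 0 0 0 0 0 0';python3 -c "
from h import *
goal([473.3,-275.7,110],-1.771)"
```

```text
clock: 22.9
eef_pos: [475.9, -271.6, 147.2]
tool_rot: [-2.229, 1.566, 2.288]
force: [0.6, 1.0, -0.6]
width: 19.7
t 22.9 pos [ 475.9 -271.6  147.2] shift [37.18 -1.65  4.68] rot [ 0.0049 -0.0028  0.0037] jaw ang -1.7661 F [ 0.59  1.01 -0.57] w 19.7 q7 [-0.14 -1.16] yaxis [ 0.981 -0.194 -0.004]
```

```bash
python3 -m handwheel '-1 8 -1 4 0.005 -0.003 0.004;-1 12 0 0 0 0 0;-1 10 0 0 0 0 0;-1 0 0 0 0 0 0;-1 0 0 0 0 0 0';python3 -c "
from h import *
goal([473.3,-275.7,95],-1.771)"
```

```text
clock: 23.4
eef_pos: [474.1, -273.3, 114.2]
tool_rot: [-2.513, 1.57, 2.001]
force: [-0.1, -0.2, -1.8]
width: 19.5
t 23.4 pos [ 474.1 -273.3  114.2] shift [19.18 -0.3   2.51] rot [ 0.0019 -0.001   0.0007] jaw ang -1.7691 F [-0.14 -0.18 -1.82] w 19.5 q7 [-0.16 -1.15] yaxis [ 0.98  -0.197 -0.001]
```

```bash
python3 -m handwheel '-1 5 -0.3 2.3 0.002 -0.001 0;-1 7 0 0.5 0 0 0;-1 4 0 0.3 0 0 0;-1 0 0 0 0 0 0;-1 0 0 0 0 0 0';python3 -c "
from h import *
goal([473.3,-275.7,90],-1.771)
im=get_image('scene');crop(im,130,150,70,75,8,'pics/s20.png')"
```

```text
clock: 23.9
eef_pos: [473.4, -276.7, 97.0]
tool_rot: [-0.031, 1.57, -1.802]
force: [-1.2, -0.0, 0.5]
width: 19.3
t 23.9 pos [ 473.4 -276.7   97. ] shift [ 7.02 -0.3  -1.01] rot [-0.0002  0.0004  0.    ] jaw ang -1.7712 F [-1.21 -0.03  0.51] w 19.3 q7 [-0.16 -1.14] yaxis [ 0.98  -0.199 -0.   ]
```

View pics/s20.png

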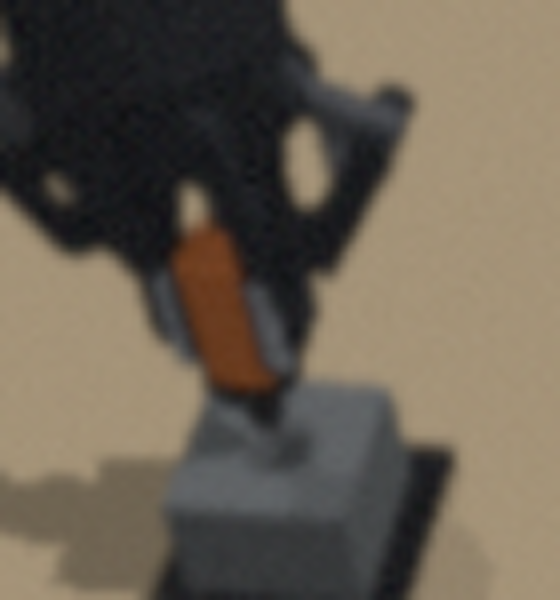

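Above the hole and aligned (foot at crop (265,410), hole at (285,450)). I'll lower it in small steps, watching force.

```bash
python3 -m handwheel '-1 2 -0.2 -0.9 0 0 0;-1 3 0 0 0 0 0;-1 3 0 0 0 0 0;-1 3 0 0 0 0 0;-1 0 0 0 0 0 0';python3 -c "
from h import *
goal([473.3,-275.7,66],-1.771)"
```

```text
clock: 24.45
eef_pos: [473.8, -275.7, 85.6]
tool_rot: [1.097, 1.57, -0.674]
force: [-0.2, 0.0, -0.1]
width: 19.2
t 24.45 pos [ 473.8 -275.7   85.6] shift [19.64 -0.5   0.07] rot [ 0.0001  0.0005 -0.0011] jaw ang -1.7709 F [-0.23  0.01 -0.06] w 19.2 q7 [-0.16 -1.14] yaxis [ 0.98  -0.199  0.001]
```

```bash
python3 -m handwheel '-1 3 -0.4 0 0 0 -0.001;-1 3 0 0 0 0 0;-1 3 0 0 0 0 0;-1 3 0 0 0 0 0;-1 0 0 0 0 0 0';python3 -c "
from h import *
goal([473.3,-275.7,65.2],-1.771)"
```

```text
clock: 24.95
eef_pos: [473.3, -275.7, 72.4]
tool_rot: [-0.351, 1.57, -2.122]
force: [-0.7, 0.8, -1.7]
width: 19.3
t 24.95 pos [ 473.3 -275.7   72.4] shift [ 7.22 -0.01  0.05] rot [-0.      0.0005  0.0002] jaw ang -1.771 F [-0.65  0.78 -1.69] w 19.3 q7 [-0.17 -1.14] yaxis [ 0.98  -0.199 -0.   ]
```

```bash
python3 -m handwheel '-1 2.5 0 0 0 0 0;-1 2 0 0 0 0 0;-1 1.5 0 0 0 0 0;-1 0 0 0 0 0 0';python3 -c "
from h import *
goal([473.3,-275.7,64.7],-1.771)"
```

```text
clock: 25.35
eef_pos: [473.4, -275.8, 65.9]
tool_rot: [-0.084, 1.57, -1.855]
force: [-0.5, 0.5, -0.5]
width: 19.3
t 25.35 pos [ 473.4 -275.8   65.9] shift [ 1.2  -0.1  -0.06] rot [-0.0001  0.0006  0.0001] jaw ang -1.7711 F [-0.46  0.48 -0.5 ] w 19.3 q7 [-0.17 -1.13] yaxis [ 0.98  -0.199 -0.   ]
```

```bash
python3 -m handwheel '-1 0.7 0 0 0 0 0;-1 0.4 0 0 0 0 0';python3 -m handwheel '-1 0.4 0 0 0 0 0';python3 -c "
from h import *
goal([473.3,-275.7,64.7],-1.771)"
```

```text
clock: 25.55
eef_pos: [473.5, -275.8, 64.8]
tool_rot: [0.224, 1.57, -1.547]
force: [-0.1, 0.2, -1.1]
width: 19.2
clock: 25.65
eef_pos: [473.5, -275.8, 64.7]
tool_rot: [0.343, 1.57, -1.428]
force: [-2.0, 0.7, 5.9]
width: 19.3
t 25.65 pos [ 473.5 -275.8   64.7] shift [ 0.   -0.21 -0.09] rot [-0.0001  0.0006 -0.0002] jaw ang -1.7711 F [-2.    0.72  5.88] w 19.3 q7 [-0.17 -1.13] yaxis [ 0.98  -0.199  0.   ]
```

Seated: the collar touches at the original height with Fz about +6 N. I'll release slowly.

```bash
python3 -m handwheel '-0.4 0 0 0 0 0 0;-0.3 0 0 0 0 0 0;-0.1 0 0 0 0 0 0;0.2 0 0 0 0 0 0;0.6 0 0 0 0 0 0;1 0 0 0 0 0 0;1 0 0 0 0 0 0;1 0 0 0 0 0 0;1 0 0 0 0 0 0';python3 -c "
from h import *
goal([473.3,-275.7,175],-1.771)"
```

```text
clock: 26.55
eef_pos: [473.9, -276.1, 64.9]
tool_rot: [0.884, 1.569, -0.887]
force: [0.1, -1.2, 0.4]
width: 85.5
t 26.55 pos [ 473.9 -276.1   64.9] shift [-110.08   -0.51   -0.15] rot [-0.0001  0.001  -0.0013] jaw ang -1.7711 F [ 0.1  -1.24  0.37] w 85.5 q7 [-0.17 -1.13] yaxis [ 0.98  -0.199  0.001]
```

```bash
python3 -m handwheel '1 -5 0 0 0 0 0;1 -15 0 0 0 0 0;1 -20 0 0 0 0 0;1 -25 0 0 0 0 0;1 -25 0 0 0 0 0;1 -20 0 0 0 0 0;1 0 -20 0 0 0 0;1 0 -20 0 0 0 0;1 0 0 0 0 0 0;1 0 0 0 0 0 0';python3 -c "
from h import *
goal([473.3,-275.7,175],-1.771)
im=get_image('scene');crop(im,120,130,250,170,3.2,'pics/s30.png');im=get_image('top');crop(im,215,130,210,150,3.8,'pics/t30.png');im=get_image('wrist');cv2.imwrite('pics/w30.png',im)"
```

```text
clock: 27.55
eef_pos: [434.7, -268.0, 182.6]
tool_rot: [1.237, 1.566, -0.534]
force: [0.4, 0.6, 0.9]
width: 85.6
t 27.55 pos [ 434.7 -268.   182.6] shift [ 7.74 39.32 -0.19] rot [ 0.0001  0.0017 -0.0048] jaw ang -1.7709 F [0.36 0.63 0.88] w 85.6 q7 [-0.13 -1.14] yaxis [ 0.98  -0.199  0.005]
```

View pics/s30.png

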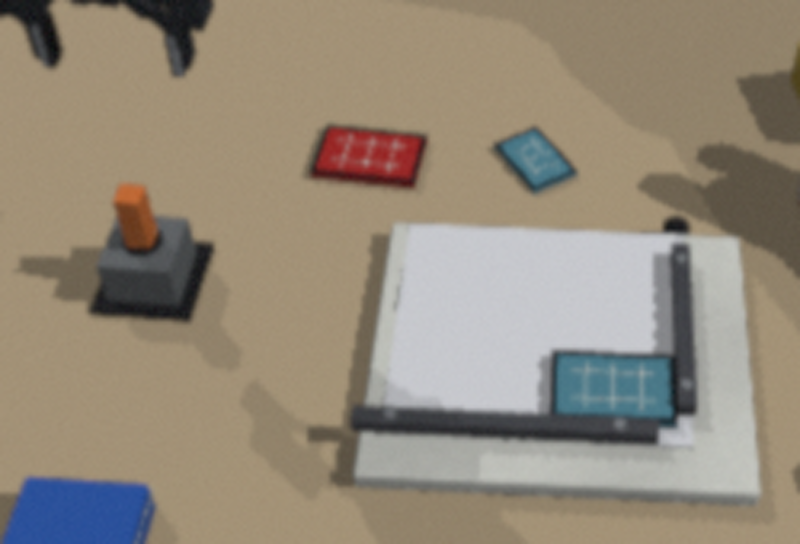

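View pics/t30.png

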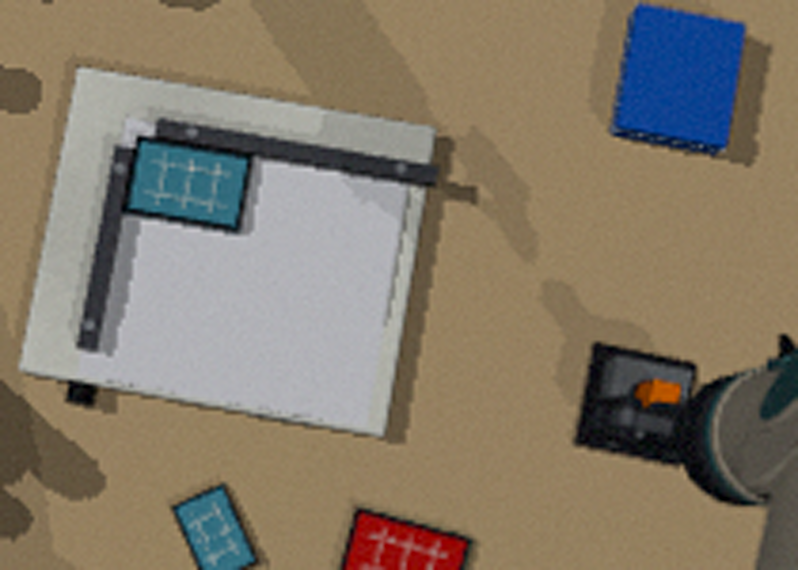

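View pics/w30.png

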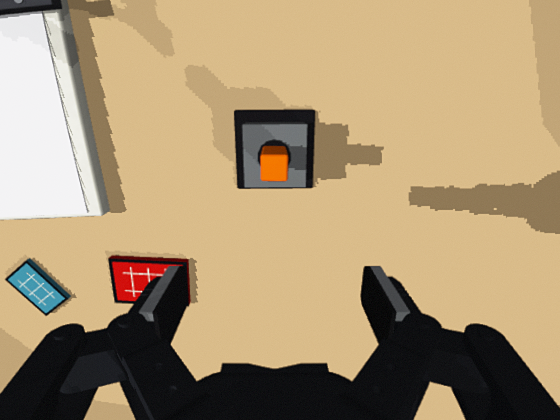

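The pusher stands upright in its holder with the collar on the block. The plate sits in the corner, touching both rails, and the gripper is clear. I'm handing in.

```bash
python3 -m handwheel '1 0 0 0 0 0 0;1 0 0 0 0 0 0'; python3 -c "
from cell import ctrl
print(ctrl.finish_job())"
```

```text
clock: 27.9
eef_pos: [435.9, -268.1, 181.6]
tool_rot: [1.205, 1.566, -0.564]
force: [0.5, -0.2, -0.4]
width: 85.1
the job is handed in; nothing more can be done
None
```

The job is done and handed in at about 28 s of the 72 s allowed; the hand-in itself gives no verdict.

- **What I did:** I took the pusher from its holder and pushed the plate against the long rail, holding about 5–6.5 N for roughly 0.5 s. I then slid it along the rail to the end stop and held about 5–6 N for roughly 0.5 s. After that I put the pusher back at the height it was picked up from and let go.
- **Last checks:** The wrist, scene and top pictures show the plate against both rails with no visible gap. The pusher stands upright with its collar on the block, the gripper is clear, and the other things in view have not moved. I did not re-measure the plate's final position in millimetres.
- **What was off:**
  - The first push left one end of the plate about 1 mm off the long rail until I straightened the tilting tool and pressed harder.
  - The tool also drifted about 1 mm sideways during that press, with a sideways force of about 2 N.
  - The highest force reading I saw on the plate was about 6.5 N, with readings noisy by about 1 N and taken only between moves.

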